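# Tighten the clamp screw of a glassblower's pipe rest

### The arm

A 6-joint arm with a two-finger parallel gripper is mounted at the origin on the work surface. World frame = base frame: x ahead of the robot, y to its left, z up, the work surface at z = 0. Lengths are in mm, angles in rad, forces in N, time in s.
With the tool pointing down it reaches from about 300 to 775 mm from the base axis. Payload 14.6 kg.
Tool frame: the origin (TCP) lies at the very end of the fingers, on their centre line; the grasp point (between the pads) lies 19 mm behind it; y points along the fingers, z is the direction in which the jaws open and shut, and the axes are right-handed (so a half turn about y gives the same grasp; the last joint's range is limited). The gripper opens to 94 mm and grips with 3 to 60 N. Pads are 16 mm wide; open, the fingers measure 119 mm over their backs; the gripper's body (75 mm by 177 mm) begins 78 mm behind the grasp point.
Start: joints at [1.057, 0.3, 1.521, -0, 1.321, -0.067], TCP at [237.641, 496, 205.446] pointing down, gripper open.
Joint ranges: [-3.03, 3.03], [-0.79, 2.21], [0.23, 2.52], [-1.04, 4.18], [0, 3.07], [-2.55, 2.55]. Speed limits (rad/s): [2.22, 2.22, 2.57, 3.14, 3.14, 3.14].

### API

Orientations are given as [roll, pitch, yaw] about the fixed x, y, z axes, in that order (R = Rz(yaw) Ry(pitch) Rx(roll)).
In Python, from cell import monitor, optics, manip gives the robot as it stands.
- The arm moves only by the shell command python3 -m creep 'ROWS' [FORCE]. ROWS is JSON, a list of rows, each an object of numbers: "tx", "ty", "tz": the shift along the tool's x, y, z scaled (see below); "turn": the turn about the tool's y scaled (see below); "fingers": the finger opening in mm, from 0 to 94. In form: [{"tx": .., "ty": .., "tz": .., "turn": .., "fingers": ..}, ...]. A call has 1 to 20 rows; each row is the pose to reach, as a shift and turn from the pose measured when the call began, along the tool's axes at that moment, turning the shorter way round; what a row does not reach only later rows make up. The controller multiplies each number of a shift by 200 mm and each number of a turn by pi rad. A row lasts 1/10 s, in which the tool goes at most 50 mm and 8.59 degrees, less where a joint would pass 70% of its speed; a pose out of reach is approached as far as the arm can. A call with a number of a shift or a turn outside -1 to 1 is refused whole. A call with a gripper value outside its range is refused whole. The fingers move at their own pace and stop on an object; FORCE is the grip in N (left out, the last holds). Time passes only in rows, so rows that repeat a pose let the fingers close. It gives the time, the measured TCP pose, the force and the opening at its end, in the units of the state.
- monitor.read_state(): the state, without advancing time (a new reading comes with each control period).
- optics.camera(name): name is "scene" or "top" or "wrist"; returns a dict with "frame" (480x640x3 uint8, red, green, blue), "range_z" (480x640 float32, mm along the optical axis (not along the pixel's ray), 0 where there is no reading), "fx", "fy", "cx", "cy" (pixels), "R" (3x3) and "t" (3): a world point X has camera coordinates R X + t; the wrist camera has in their place "mount" (4x4, takes a point from camera to tool coordinates, whose origin is the TCP and whose axes are the tool frame's). Camera axes: x right, y down, z forward; pixel columns grow to the right and rows downward; lengths in mm; the calibration is good to about 2 mm. A picture is of the moment at which its call begins: read the wrist's pose just before it.
- manip.sign_off(): hands the job in, once; it reports no verdict.
The state is a dict: "clock": time; "joints": joint angles; "qd": joint speeds; "effort": joint torques, N m; "eef_pos": TCP position; "eef_rot": TCP orientation; "wrist_force": force on the tool from outside, world axes, zero at the start; "moment": the same for the moment, N m; "finger_gap": finger opening in mm.
Only numpy, scipy, OpenCV 4.12 (cv2) and the standard library are available. Lean on these libraries where they do the work, as an engineer would, in place of code of your own. Each camera call takes 0.05 s, during which the arm holds its last target.

### The job

Take the flat screwdriver (the square-handled tool) out of the wooden tool stand, seat its blade in the slot of the pipe rest's clamp screw and, keeping the blade right down on the bottom of the slot, turn the screw clockwise until it is fully home against its stop, without leaning on it or wrenching it hard. Then put the screwdriver back upright, right down in the free hole of the stand, and let go. Turn the screw with the driver only, and leave the other things alone.

Things in the scene. Friction and masses are not known exactly. Their poses are not given: they have to be found in the camera images.
- driver_grip (a point): Flat screwdriver, 132 mm, about 0.15 kg, blade down in either hole of the stand, its handle's underside resting on the stand. Wooden handle of SQUARE section 28 x 28 mm, 70 mm long. This point is the handle's centre, 97 mm above the blade's end. z points up the handle, x along the blade's width; the handle's faces are square to x and y
- driver_tip (a point): middle of the end edge of the driver's blade (16 mm wide along x, 2.2 mm thick along y, square-ended, on a 10 mm round shank; 62 mm from handle to end), same axes as driver_grip
- screw_axis (a point): Clamp screw: steel head 28 mm across, 8 mm high, level, on the pipe rest's grey block. A straight slot 5 mm wide, 3.5 mm deep, open at both ends, runs across the head, at the start within 0.35 rad of this point's x axis (look, or feel for it). The point is fixed to the rest, on the screw's axis, 68 mm above the table; z up. The head's top starts 1 to 2 mm above it. x points to the yoke
- screw_sink (a joint): how far the screw has been drawn down, in m: 0 when loosest, -0.00215 when home against its hard stop; starts at -0.0001 to -0.001. It sinks 1.43 mm per rad clockwise, so home is 0.8 to 1.4 rad away at the start. Turning takes about 0.06 N m all the way; it stays where left; at the stop the moment rises sharply: 0.12 N m with 5 N of down force is snug, 0.16 N m too hard
- rest: Pipe rest, bolted down: base plate 170 x 100 x 12 mm, grey clamp block 56 x 56 mm with its top at 60 mm, straight above this origin, which lies on the table under the screw's axis. x points to the yoke with two steel balls, 97 mm away, 82 mm high, 90 mm wide
- stand: Wooden tool stand, fixed, 70 x 170 x 70 mm high, long side along its y; origin at the centre of its underside. Two upright through holes, 21 mm across
- stand_hole0 (a point): middle of the mouth of one hole of the stand, on its top face; z up
- stand_hole1 (a point): middle of the mouth of the other hole, 100 mm from the first; z up
- pick_grip (a point): Bystander: pointed pick with a ROUND wooden handle 28 mm across, 52 mm long, above a thin brass collar, standing in the stand's other hole; this point is the handle's centre
- frit_jar: Bystander: jar of amber glass, 64 mm across, 85 mm high; origin at the centre of its underside
- paperweight: Bystander: green glass lump, 72 mm across, 62 mm high; origin at the centre of its underside
Mind the look-alikes: they are no part of the job. Of the things shaped like the stand, the wooden one is meant.

How it is judged (in metres and radians):
On the way, in this order (a step that is already met when the one before it is completed fails the run):
1. the blade is seated in the slot, before the screw has been turned far (z of driver_tip in the frame of screw_axis below -0.0012 m and horizontal distance between driver_tip and screw_axis below 0.006 m and value of joint screw_sink above -0.0013 m), for 0.1 s.
2. the blade is still right down in the slot most of the way round (z of driver_tip in the frame of screw_axis below -0.0026 m and horizontal distance between driver_tip and screw_axis below 0.006 m and value of joint screw_sink between -0.0019 and -0.0015 m), for 0.1 s.
3. the screw is home with the blade still right down in the slot (z of driver_tip in the frame of screw_axis below -0.003 m and horizontal distance between driver_tip and screw_axis below 0.006 m and value of joint screw_sink below -0.00205 m), for 0.1 s.
At the end, for the whole second after the job is handed in: The screw stands within 0.08 rad (0.12 mm of sinking) of its stop, and the driver hangs upright (within 0.1 rad) in a hole of the stand, its handle within 10 mm of the hole's axis and seated on the stand to within 4 mm, at rest (value of joint screw_sink below -0.00203 m and (horizontal distance between driver_grip and stand_hole0 below 0.01 m or horizontal distance between driver_grip and stand_hole1 below 0.01 m) and height (world z) of driver_grip between 0.1 and 0.109 m and angle between driver_grip's own z axis and vertical below 0.1 rad and linear speed of driver below 0.02 m/s); the robot touches nothing.
It fails at once if the driver bears on the screw with more than 28 N, summed over its contacts (leaning or wrenching) (contact force between driver and clamp_screw above 28 N).
It fails at once if the robot itself touches the screw (contact force between any of the fingers, the arm and clamp_screw above 0.5 N).
It fails at once if a bystander is moved more than 20 mm (distance of any of pick_grip, frit_jar, paperweight from where it was at the start of the episode above 0.02 m).
It also fails if it takes over 72 s, if anything falls off the work surface, if the arm or the gripper's body presses on something with over 40 N, if the wrist force passes 120 N, or if a joint passes its speed limit or range.

## Working session

There is one attempt and no reset: what is moved stays moved. The work goes in short steps, Python scripts to look and compute and a shell command to move; the robot and the scene stay as the last step left them, time stands still between calls to the robot, and variables do not carry over. Pictures are saved under pics/ and viewed, and the job is handed in when it is done.

```bash
ls; mkdir -p pics; cat > h.py <<'E'
import numpy as np, cv2
from cell import monitor, optics, manip
from scipy.spatial.transform import Rotation as Ro
def save(c,n): cv2.imwrite('pics/'+n,cv2.cvtColor(c['frame'],cv2.COLOR_RGB2BGR))
def pose():
    s=monitor.read_state(); return np.array(s['eef_pos']),Ro.from_euler('xyz',s['eef_rot']).as_matrix()
def world(c,u,v,z=None,P=None):
    # c camera ; depth-based if z None else ray to plane z
    d=np.array([(u-c['cx'])/c['fx'],(v-c['cy'])/c['fy'],1.])
    if 'R' in c:
        R=np.array(c['R']).T; o=-R@np.array(c['t'])
    else:
        M=np.array(c['mount']); p,T=P; R=T@M[:3,:3]; o=p+T@M[:3,3]
    w=R@d
    k=c['range_z'][int(round(v)),int(round(u))] if z is None else (z-o[2])/w[2]
    return o+k*w
E
python3 - <<'E'
from h import *
s=monitor.read_state(); print(s)
for n in ['scene','top','wrist']:
    c=optics.camera(n); save(c,n+'0.png'); print(n,c['fx'],c['cx'],c['cy'],c.get('t'),c.get('mount'))
E
```

```text
pics
{'clock': 0.0, 'joints': array([ 1.05737865e+00,  3.00479015e-01,  1.52158425e+00, -1.85490526e-05,
        1.32067915e+00, -6.65844922e-02]), 'qd': array([0.0002431 , 0.00024956, 0.00099077, 0.00051807, 0.00059352,
       0.00074346]), 'effort': array([ 1.72010099e-03, -5.31794930e+01, -3.52750075e+01,  7.09187379e-02,
        2.41974351e-02, -7.66186781e-05]), 'eef_pos': array([237.53318792, 495.77493866, 204.88064252]), 'eef_rot': array([-1.57194474e+00,  5.85733059e-05, -4.46828613e-01]), 'wrist_force': array([-0.04784268,  0.36287093, -0.85872179]), 'moment': array([ 0.04484191, -0.0347386 , -0.01093829]), 'finger_gap': 94.07313815551858}
scene 487.1681322686128 310.22209883663135 234.10515659517873 [ 376.74513245 -190.6093386  1269.33312486] None
top 475.3520430016545 326.47306195811785 242.27711671873956 [ 14.70753427 594.34921198 749.69478973] None
wrist 411.3534579996821 327.9906039235599 243.4895783964445 None [[ 3.70647249e-04  9.67844964e-01  2.51547188e-01 -7.21195384e+01]
 [ 7.47456136e-04 -2.51547403e-01  9.67844691e-01 -1.79903431e+02]
 [ 9.99999652e-01 -1.70708482e-04 -8.16657010e-04 -5.41413675e-01]
 [ 0.00000000e+00  0.00000000e+00  0.00000000e+00  1.00000000e+00]]
```

View pics/scene0.png

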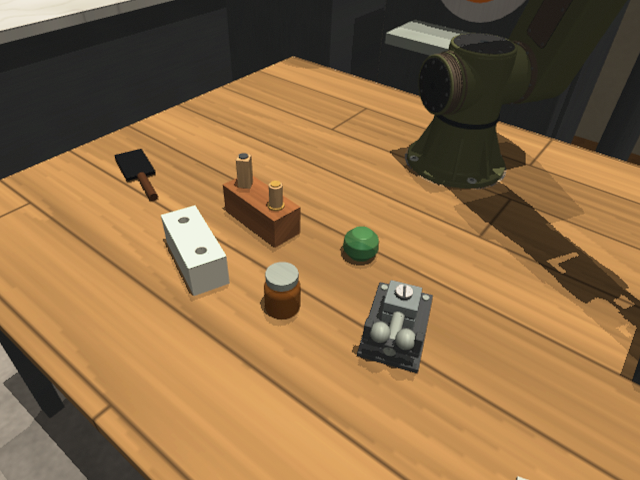

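View pics/top0.png

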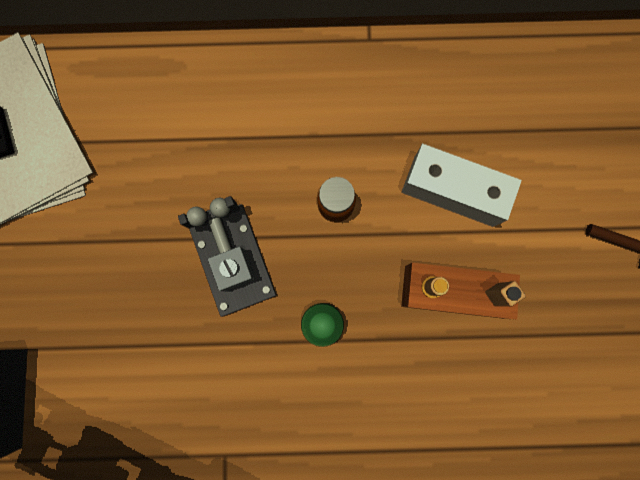

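View pics/wrist0.png

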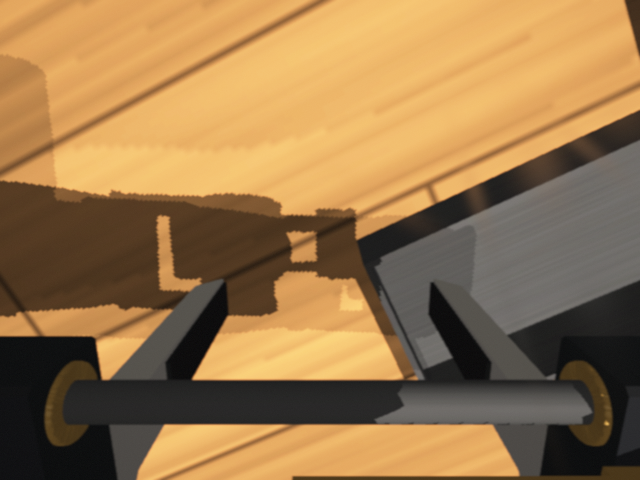

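The top view shows the square-handled driver at about (512,294) in the wooden stand, the round pick at (438,286), and the screw at (228,267). I'll measure those next.

```bash
python3 - <<'E'
from h import *
c=optics.camera('top')
print(np.array(c['R']).round(3), (-np.array(c['R']).T@np.array(c['t'])).round(1))
f=c['frame']
a=cv2.resize(f[240:340,390:540],None,fx=5,fy=5,interpolation=cv2.INTER_CUBIC)
b=cv2.resize(f[190:320,170:290],None,fx=4.5,fy=4.5,interpolation=cv2.INTER_CUBIC)
save({'frame':a},'c1.png');save({'frame':b},'c2.png')
for n,u,v in [('driver',513,294),('pick',439,286),('screw',228,267),('jar',337,193),('pw',323,322)]:
    print(n,world(c,u,v).round(1))
E
```

```text
[[-0.027 -1.    -0.001]
 [-0.992  0.026 -0.127]
 [ 0.127 -0.003 -0.992]] [494.3   1.  819.3]
driver [ 500.3 -262.   144.5]
pick [ 514.8 -162.5  126.4]
screw [555.5 156.1  67.1]
jar [666.6 -19.7  84.5]
pw [465.3   7.8  63.4]
```

View pics/c1.png

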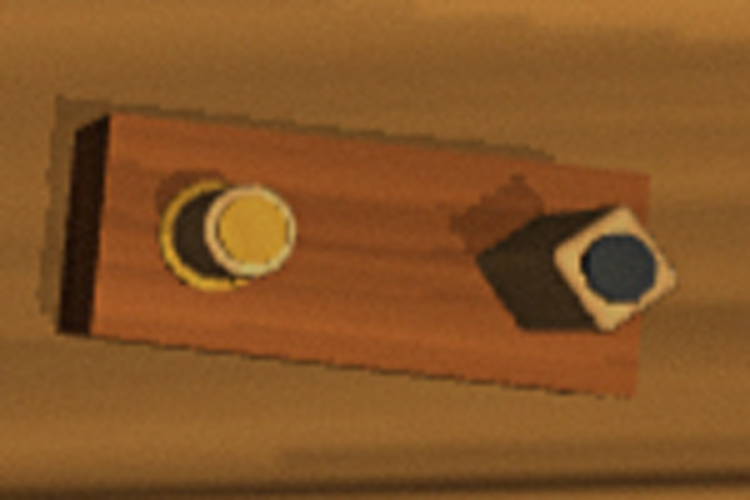

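View pics/c2.png

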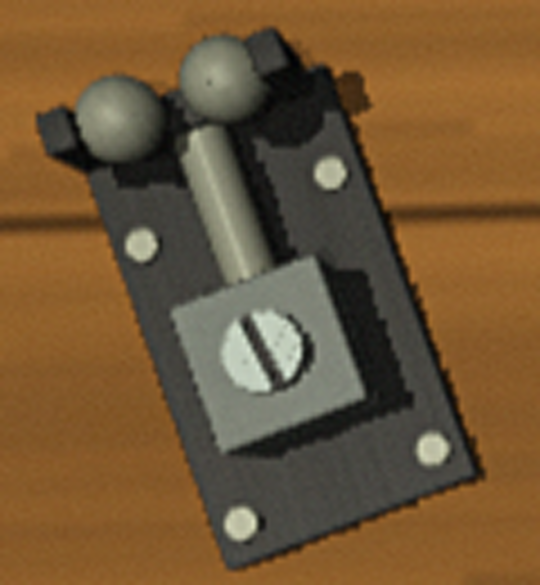

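```bash
python3 - <<'E'
from h import *
c=optics.camera('top')
A=lambda x,y:((x+.5)/5-.5+390,(y+.5)/5-.5+240)
B=lambda x,y:((x+.5)/4.5-.5+170,(y+.5)/4.5-.5+190)
q=[world(c,*A(*p),z=140) for p in [(612,205),(680,280),(608,330),(553,258)]]
q=np.array(q)[:,:2]; print('corners',q.round(1),'centre',q.mean(0).round(1),'cap',world(c,*A(618,268),z=140).round(1))
for i in range(4):
    d=q[(i+1)%4]-q[i]; print(np.linalg.norm(d).round(1),np.arctan2(d[1],d[0]).round(3), (np.arctan2(d[1],d[0])%(np.pi/2)).round(3))
print('pick',world(c,*A(250,231),z=126).round(1),'collar',world(c,*A(210,236),z=72).round(1))
g=np.array([world(c,*A(*p),z=70) for p in [(110,115),(650,177),(632,398),(92,333)]])[:,:2]
print('stand',g.round(1),g.mean(0))
for i in range(4):
    d=g[(i+1)%4]-g[i]; print(np.linalg.norm(d).round(1),np.arctan2(d[1],d[0]).round(3))
print('screw',world(c,*B(262,351),z=69.5).round(1))
b=np.array([world(c,*B(*p),z=60) for p in [(172,313),(316,257),(366,397),(225,452)]])[:,:2]
print('block',b.mean(0)); 
for i in range(4):
    d=b[(i+1)%4]-b[i]; print(np.linalg.norm(d).round(1),np.arctan2(d[1],d[0]).round(3))
s=[world(c,*B(*p),z=68)[:2] for p in [(247,318),(279,386)]]; d=s[0]-s[1]; print('slot',np.linalg.norm(d),np.arctan2(d[1],d[0]))
E
```

```text
corners [[ 519.3 -263.7]
 [ 497.6 -281.4]
 [ 484.1 -259.9]
 [ 504.8 -245.8]] centre [ 501.5 -262.7] cap [ 501.5 -264.1  140. ]
28.0 -2.459 0.683
25.4 2.132 0.561
25.0 0.598 0.598
23.1 -0.888 0.683
pick [ 515.1 -163.5  126. ] collar [ 515.5 -163.7   72. ]
stand [[ 554.5 -134.6]
 [ 530.4 -303.7]
 [ 461.9 -292.7]
 [ 486.4 -125.6]] [ 508.2921814  -214.15100116]
170.7 -1.712
69.4 2.983
168.8 1.425
68.7 -0.131
screw [554.3 155.8  69.5]
block [553.77281519 155.03338615]
54.7 -1.221
53.4 -2.807
53.1 1.918
53.3 0.364
slot 26.737362122893103 0.43423690463585135
```

```bash
cat >> h.py <<'E'
def to(x,y,z,yaw):
    p,T=pose(); d=T.T@(np.array([x,y,z])-p)/200
    s=monitor.read_state(); y0=s['eef_rot'][2]
    t=-((yaw-y0+np.pi)%(2*np.pi)-np.pi)/np.pi
    print('pos',p.round(1),'rot',np.round(s['eef_rot'],4),'clk',round(s['clock'],2),'| tx ty tz',d.round(4),'turn',round(t,4))
E
r='{"tx":0.94,"tz":-0.95,"fingers":70}'
python3 -m creep '[{"tx":0.94,"tz":-0.95,"fingers":70},{"tx":0.94,"tz":-0.95,"fingers":70},{"tx":0.94,"tz":-0.95,"fingers":70},{"tx":0.94,"tz":-0.95,"fingers":70},{"tx":0.94,"tz":-0.95,"fingers":70},{"tx":0.94,"tz":-0.95,"fingers":70}]'
python3 -m creep '[{"tx":0.94,"tz":-0.95,"fingers":70},{"tx":0.94,"tz":-0.95,"fingers":70},{"tx":0.94,"tz":-0.95,"fingers":70},{"tx":0.94,"tz":-0.95,"fingers":70},{"tx":0.94,"tz":-0.95,"fingers":70},{"tx":0.94,"tz":-0.95,"fingers":70},{"tx":0.94,"tz":-0.95,"fingers":70}]'
python3 -c "
from h import *
to(501.3,-263.5,205,-0.94)"
```

```text
pos [237.5 495.9 205.2] rot [-1.5713e+00  1.0000e-04 -4.4670e-01] clk 0.25 | tx ty tz [ 2.8298e+00  2.2000e-03 -2.8547e+00] turn 0.157$[0]: bad value
$[0]: bad value
```

```bash

python3 -m creep '[{"tx":0.94,"ty":0,"tz":-0.95,"turn":0,"fingers":70},{"tx":0.94,"ty":0,"tz":-0.95,"turn":0,"fingers":70},{"tx":0.94,"ty":0,"tz":-0.95,"turn":0,"fingers":70},{"tx":0.94,"ty":0,"tz":-0.95,"turn":0,"fingers":70},{"tx":0.94,"ty":0,"tz":-0.95,"turn":0,"fingers":70},{"tx":0.94,"ty":0,"tz":-0.95,"turn":0,"fingers":70},{"tx":0.94,"ty":0,"tz":-0.95,"turn":0,"fingers":70}]'
python3 -c "
from h import *
to(501.3,-263.5,205,-0.94)"
```

```text
clock: 0.95
eef_pos: [325.6, 241.8, 205.5]
eef_rot: [-1.571, -0.0, -0.45]
wrist_force: [-0.5, -0.4, -1.2]
finger_gap: 70.3
pos [325.6 241.8 205.5] rot [-1.5709e+00 -4.0000e-04 -4.4990e-01] clk 0.95 | tx ty tz [ 1.8897  0.0035 -1.8931] turn 0.156
```

```bash

python3 -m creep '[{"tx":0.94,"ty":0,"tz":-0.95,"turn":0,"fingers":70},{"tx":0.94,"ty":0,"tz":-0.95,"turn":0,"fingers":70},{"tx":0.94,"ty":0,"tz":-0.95,"turn":0,"fingers":70},{"tx":0.94,"ty":0,"tz":-0.95,"turn":0,"fingers":70},{"tx":0.94,"ty":0,"tz":-0.95,"turn":0,"fingers":70},{"tx":0.94,"ty":0,"tz":-0.95,"turn":0,"fingers":70}]'
python3 -m creep '[{"tx":0.95,"ty":0,"tz":-0.94,"turn":0.157,"fingers":70},{"tx":0.95,"ty":0,"tz":-0.94,"turn":0.157,"fingers":70},{"tx":0.95,"ty":0,"tz":-0.94,"turn":0.157,"fingers":70},{"tx":0.95,"ty":0,"tz":-0.94,"turn":0.157,"fingers":70},{"tx":0.95,"ty":0,"tz":-0.94,"turn":0.157,"fingers":70},{"tx":0.95,"ty":0,"tz":-0.94,"turn":0.157,"fingers":70},{"tx":0.95,"ty":0,"tz":-0.94,"turn":0.157,"fingers":70},{"tx":0.95,"ty":0,"tz":-0.94,"turn":0.157,"fingers":70}]'
python3 -c "
from h import *
to(501.3,-263.5,205,-0.94)
P=pose(); c=optics.camera('wrist'); save(c,'w1.png'); np.save('w1.npy',c['range_z'])
print(monitor.read_state()['joints'].round(3))"
```

```text
clock: 1.55
eef_pos: [413.3, -13.3, 205.6]
eef_rot: [-1.571, -0.001, -0.452]
wrist_force: [0.1, 0.1, -0.5]
finger_gap: 70.4
clock: 2.35
eef_pos: [502.6, -264.2, 205.1]
eef_rot: [-1.571, 0.0, -0.945]
wrist_force: [-0.4, -0.2, 0.2]
finger_gap: 70.3
pos [ 502.6 -264.2  205.1] rot [-1.5709e+00  5.0000e-04 -9.4470e-01] clk 2.35 | tx ty tz [-0.0067  0.0005 -0.003 ] turn -0.0015
[-0.548  0.339  1.469  0.     1.333 -1.175]
```

View pics/w1.png

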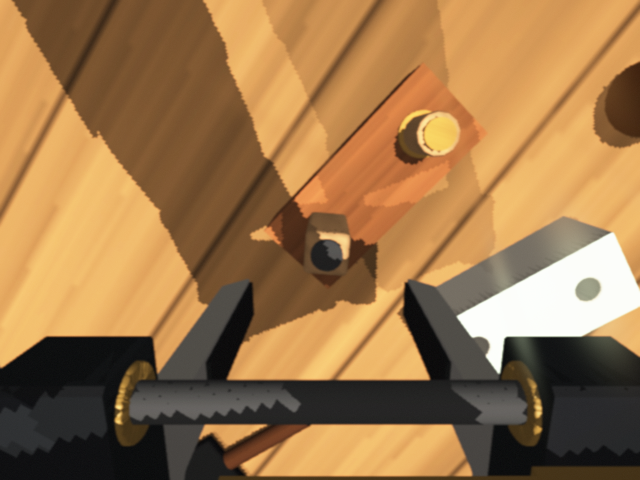

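```bash
python3 - <<'E'
from h import *
P=pose(); c=optics.camera('wrist')
save({'frame':cv2.resize(c['frame'][190:310,260:400],None,fx=5,fy=5,interpolation=cv2.INTER_CUBIC)},'w1z.png')
for z in (140,144): print(world(c,326,254,z,P).round(1))
print(world(c,326,254,None,P).round(1))
E
```

```text
[ 500.4 -263.7  140. ]
[ 499.8 -262.8  144. ]
[ 499.9 -262.9  143.6]
```

View pics/w1z.png

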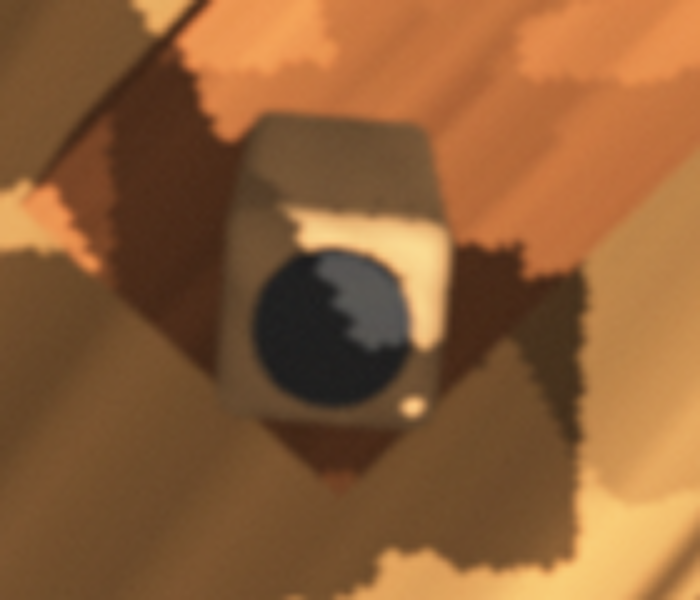

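```bash
python3 -c "
from h import *
to(500.5,-263.3,93,-1.010)"
```

```text
pos [ 502.4 -263.9  205.8] rot [-1.5706e+00 -5.0000e-04 -9.4370e-01] clk 2.45 | tx ty tz [-0.0083  0.5639 -0.0063] turn 0.0211
```

```bash

python3 -m creep '[{"tx":-0.008,"ty":0.1,"tz":-0.006,"turn":0.021,"fingers":70},{"tx":-0.008,"ty":0.25,"tz":-0.006,"turn":0.021,"fingers":70},{"tx":-0.008,"ty":0.4,"tz":-0.006,"turn":0.021,"fingers":70},{"tx":-0.008,"ty":0.5,"tz":-0.006,"turn":0.021,"fingers":70},{"tx":-0.008,"ty":0.563,"tz":-0.006,"turn":0.021,"fingers":70},{"tx":-0.008,"ty":0.563,"tz":-0.006,"turn":0.021,"fingers":70},{"tx":-0.008,"ty":0.563,"tz":-0.006,"turn":0.021,"fingers":70}]'
python3 -c "
from h import *
to(500.5,-263.3,93,-1.010)
c=optics.camera('wrist'); save(c,'w2.png')"
```

```text
clock: 3.15
eef_pos: [501.1, -263.1, 94.2]
eef_rot: [-1.57, -0.002, -1.009]
wrist_force: [0.2, -0.1, -0.4]
finger_gap: 70.1
pos [ 501.1 -263.1   94.2] rot [-1.5700e+00 -1.5000e-03 -1.0091e+00] clk 3.15 | tx ty tz [-0.0007  0.0061 -0.0029] turn 0.0003
```

View pics/w2.png

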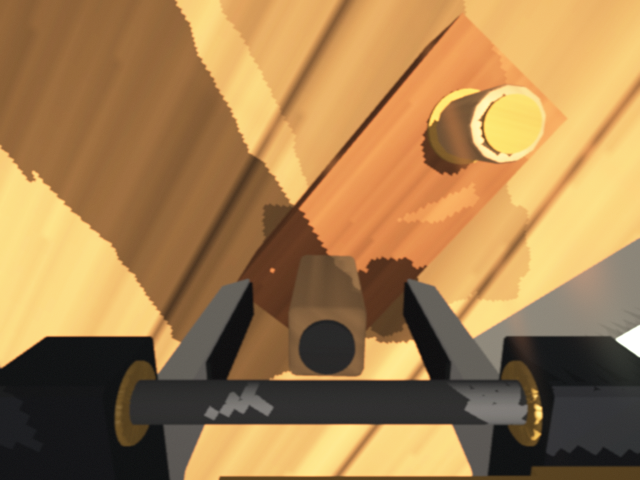

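The handle, at about (327,340), is square to the fingers and centred between them. I'll close the gripper.

```bash

python3 -m creep '[{"tx":0,"ty":0,"tz":0,"turn":0,"fingers":50},{"tx":0,"ty":0,"tz":0,"turn":0,"fingers":30},{"tx":0,"ty":0,"tz":0,"turn":0,"fingers":20},{"tx":0,"ty":0,"tz":0,"turn":0,"fingers":20},{"tx":0,"ty":0,"tz":0,"turn":0,"fingers":20},{"tx":0,"ty":0,"tz":0,"turn":0,"fingers":20},{"tx":0,"ty":0,"tz":0,"turn":0,"fingers":20},{"tx":0,"ty":0,"tz":0,"turn":0,"fingers":20}]' 35
```

```text
clock: 4.0
eef_pos: [501.2, -263.3, 94.5]
eef_rot: [-1.57, -0.002, -1.009]
wrist_force: [-0.7, -0.0, 0.8]
finger_gap: 27.9
```

```bash

python3 -m creep '[{"tx":0,"ty":-0.05,"tz":0,"turn":0,"fingers":20},{"tx":0,"ty":-0.2,"tz":0,"turn":0,"fingers":20},{"tx":0,"ty":-0.4,"tz":0,"turn":0,"fingers":20},{"tx":0,"ty":-0.6,"tz":0,"turn":0,"fingers":20},{"tx":0,"ty":-0.7,"tz":0,"turn":0,"fingers":20},{"tx":0,"ty":-0.7,"tz":0,"turn":0,"fingers":20}]'
python3 -c "
from h import *
to(500.5,-263.3,93,-1.010); print(monitor.read_state()['wrist_force'],monitor.read_state()['moment'])
c=optics.camera('wrist'); save(c,'w3.png')
c=optics.camera('scene'); save(c,'s3.png'); save({'frame':cv2.resize(c['frame'][80:230,160:320],None,fx=5,fy=5)[:600]},'s3z.png')"
```

```text
clock: 4.6
eef_pos: [501.7, -263.6, 238.0]
eef_rot: [-1.567, -0.007, -1.009]
wrist_force: [0.1, -0.9, -1.6]
finger_gap: 27.6
pos [ 501.7 -263.6  238. ] rot [-1.5673 -0.007  -1.0093] clk 4.6 | tx ty tz [-0.0094  0.7247 -0.0066] turn 0.0002
[ 0.07009322 -0.85386434 -1.57244873] [8.85023033e-03 1.02917680e-02 2.54565856e-06]
```

View pics/w3.png

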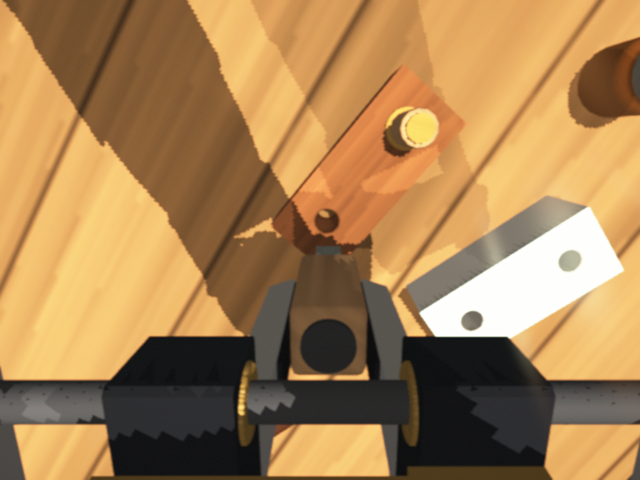

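View pics/s3.png

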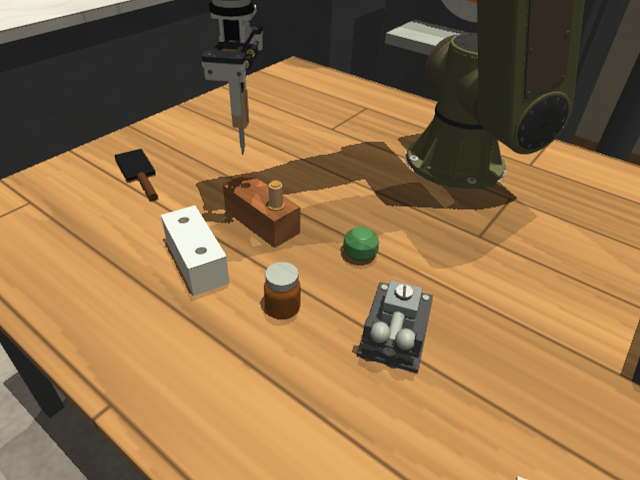

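```bash
python3 - <<'E'
from h import *
P=pose();c=optics.camera('wrist'); M=np.array(c['mount'])
a=cv2.resize(c['frame'][200:300,270:390],None,fx=4,fy=4,interpolation=cv2.INTER_CUBIC)
d=optics.camera('scene'); b=cv2.resize(d['frame'][90:170,215:275],None,fx=5,fy=5,interpolation=cv2.INTER_CUBIC)
save({'frame':np.hstack([a,b])},'z4.png') if a.shape[0]==b.shape[0] else print('x')
print('scene cam pos',-np.array(d['R']).T@d['t'])
# predicted tip in wrist image: tool coords (0,y,0)
for x,y,z in [(0,86.5,0),(0,86.5,8),(0,86.5,-8),(8,86.5,0),(-8,86.5,0)]:
    q=np.linalg.inv(M)@[x,y,z,1]; print((x,y,z),(q[0]/q[2]*c['fx']+c['cx']).round(1),(q[1]/q[2]*c['fy']+c['cy']).round(1))
E
```

```text
scene cam pos [1101.09511578  372.40965199  662.09968567]
(0, 86.5, 0) 328.4 247.2
(0, 86.5, 8) 340.3 247.2
(0, 86.5, -8) 316.4 247.2
(8, 86.5, 0) 328.4 258.7
(-8, 86.5, 0) 328.4 235.6
```

View pics/z4.png

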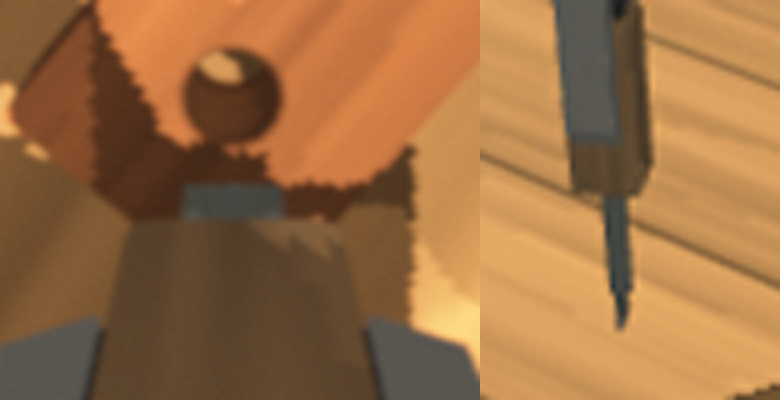

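```bash
python3 -c "
from h import *
to(537.5,192,235,-1.137)"
```

```text
pos [ 500.4 -262.9  232.8] rot [-1.5710e+00  3.0000e-04 -1.0093e+00] clk 4.8 | tx ty tz [-1.8264 -0.0108  1.3681] turn 0.0406
```

```bash

python3 -m creep '[{"tx":-0.1,"ty":0,"tz":0.075,"turn":0,"fingers":20},{"tx":-0.25,"ty":0,"tz":0.188,"turn":0,"fingers":20},{"tx":-0.45,"ty":0,"tz":0.337,"turn":0,"fingers":20},{"tx":-0.65,"ty":0,"tz":0.487,"turn":0,"fingers":20},{"tx":-0.8,"ty":0,"tz":0.6,"turn":0,"fingers":20},{"tx":-0.93,"ty":0,"tz":0.697,"turn":0,"fingers":20},{"tx":-0.93,"ty":0,"tz":0.697,"turn":0,"fingers":20}]'
python3 -m creep '[{"tx":-0.1,"ty":0,"tz":0.075,"turn":0.02,"fingers":20},{"tx":-0.25,"ty":0,"tz":0.188,"turn":0.04,"fingers":20},{"tx":-0.45,"ty":0,"tz":0.337,"turn":0.04,"fingers":20},{"tx":-0.65,"ty":0,"tz":0.487,"turn":0.04,"fingers":20},{"tx":-0.8,"ty":0,"tz":0.6,"turn":0.04,"fingers":20},{"tx":-0.9,"ty":0,"tz":0.671,"turn":0.04,"fingers":20},{"tx":-0.9,"ty":0,"tz":0.671,"turn":0.04,"fingers":20}]'
python3 -c "
from h import *
to(537.5,192,185,-1.137)"
```

```text
clock: 5.5
eef_pos: [519.0, -28.0, 231.5]
eef_rot: [-1.572, 0.002, -1.006]
wrist_force: [-0.8, -1.0, -2.1]
finger_gap: 27.7
clock: 6.2
eef_pos: [535.5, 197.9, 230.0]
eef_rot: [-1.575, 0.003, -1.129]
wrist_force: [-0.3, -0.4, -1.7]
finger_gap: 27.5
pos [535.5 197.9 230. ] rot [-1.575   0.0026 -1.1287] clk 6.2 | tx ty tz [ 0.0313  0.2251 -0.0027] turn 0.0026
```

```bash

python3 -m creep '[{"tx":0.03,"ty":0.05,"tz":0,"turn":0.0025,"fingers":20},{"tx":0.03,"ty":0.15,"tz":0,"turn":0.0025,"fingers":20},{"tx":0.03,"ty":0.22,"tz":0,"turn":0.0025,"fingers":20},{"tx":0.03,"ty":0.22,"tz":0,"turn":0.0025,"fingers":20},{"tx":0.03,"ty":0.22,"tz":0,"turn":0.0025,"fingers":20}]'
python3 -c "
from h import *
P=pose();c=optics.camera('wrist'); save(c,'w5.png'); save({'frame':cv2.resize(c['frame'][150:290,250:410],None,fx=4,fy=4,interpolation=cv2.INTER_CUBIC)},'w5z.png')
to(554.3,155.8,185,-1.137); print(monitor.read_state()['wrist_force'])"
```

```text
clock: 6.7
eef_pos: [538.0, 191.8, 186.0]
eef_rot: [-1.575, 0.003, -1.137]
wrist_force: [-0.3, -0.6, -0.9]
finger_gap: 27.9
pos [538.2 192.1 186.6] rot [-1.5743  0.0024 -1.1372] clk 6.75 | tx ty tz [ 0.1983  0.0075 -0.0032] turn -0.0001
[ 0.7502201  -0.90096875 -1.35264027]
```

View pics/w5.png

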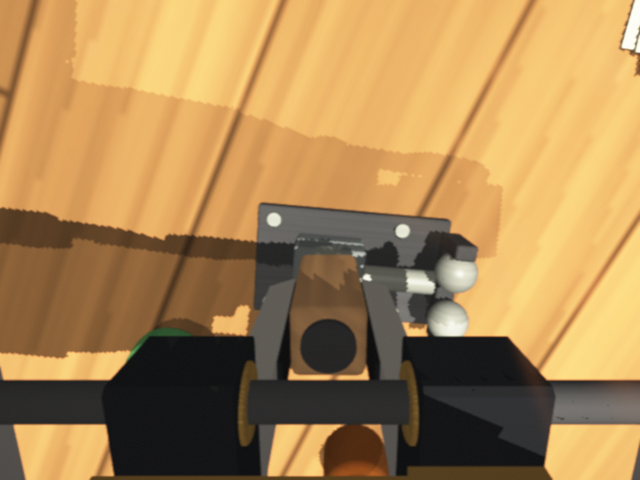

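View pics/w5z.png

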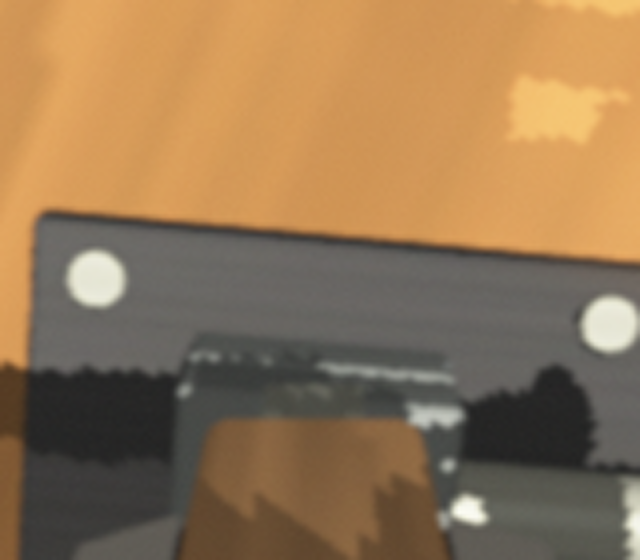

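```bash

python3 -m creep '[{"tx":0.1,"ty":0,"tz":-0.003,"turn":0,"fingers":20},{"tx":0.2,"ty":0,"tz":-0.003,"turn":0,"fingers":20},{"tx":0.275,"ty":0,"tz":-0.003,"turn":0,"fingers":20},{"tx":0.275,"ty":0,"tz":-0.003,"turn":0,"fingers":20},{"tx":0.275,"ty":0,"tz":-0.003,"turn":0,"fingers":20},{"tx":0.275,"ty":0,"tz":-0.003,"turn":0,"fingers":20}]'
python3 -c "
from h import *
P=pose();c=optics.camera('wrist'); save(c,'w6.png'); save({'frame':cv2.resize(c['frame'][150:290,250:410],None,fx=5,fy=4,interpolation=cv2.INTER_CUBIC) if 0 else cv2.resize(c['frame'][180:280,270:390],None,fx=6,fy=6,interpolation=cv2.INTER_CUBIC)},'w6z.png')
import pickle; pickle.dump((P,{k:np.array(v) for k,v in c.items()}),open('w6.pkl','wb'))
to(554.3,155.8,185,-1.137); print(monitor.read_state()['wrist_force'])"
```

```text
clock: 7.35
eef_pos: [560.6, 142.4, 186.6]
eef_rot: [-1.574, 0.003, -1.137]
wrist_force: [0.4, 0.3, -1.1]
finger_gap: 27.8
pos [560.6 142.5 186.6] rot [-1.5741  0.0025 -1.1366] clk 7.4 | tx ty tz [-0.0736  0.0082 -0.0005] turn 0.0001
[ 0.27122959 -0.58073762 -1.68583066]
```

View pics/w6z.png

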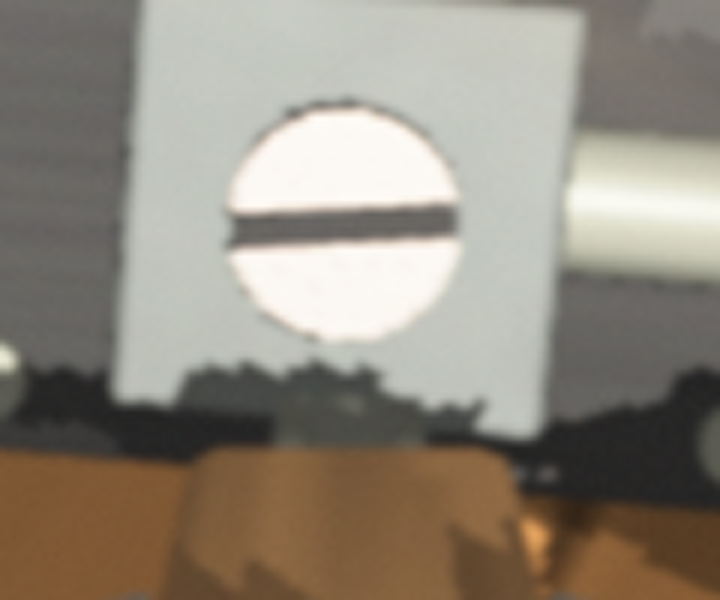

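```bash
python3 - <<'E'
from h import *; import pickle
P,c=pickle.load(open('w6.pkl','rb')); c={k:(v.item() if v.ndim==0 else v) for k,v in c.items()}
Z=lambda x,y:((x+.5)/6-.5+270,(y+.5)/6-.5+180)
u,v=Z(345,222.5); ctr=world(c,u,v,69.5,P); print('centre',ctr.round(2),'depth',world(c,u,v+8,None,P).round(1), world(c,*Z(345,330),None,P).round(1))
a,b=[world(c,*Z(*p),69.5,P) for p in[(233,231),(457,221)]]; d=b-a; print('slot',np.linalg.norm(d),np.arctan2(d[1],d[0]))
l,r=[world(c,*Z(*p),69.5,P) for p in[(228,222),(461,222)]]; print('dia',np.linalg.norm(l-r))
l,r=[world(c,*Z(*p),69.5,P) for p in[(345,103),(345,342)]]; print('dia',np.linalg.norm(l-r))
p,T=P; print('tip',(p+T@[0,86.5,0]).round(1), 'ctr in tool',(T.T@(ctr-p)).round(2), 'yaw',np.arctan2(T[1,0],T[0,0]))
bd=T[:,2]; print('blade dir',np.arctan2(bd[1],bd[0]))
b2=np.array([world(c,*Z(*q),60,P) for q in [(142,0),(582,12),(543,438),(117,400)]]); d=b2[2]-b2[1]; print('block right edge',np.arctan2(d[1],d[0])+np.pi/2)
# predicted tip pixel
M=c['mount']
for x in(-1.1,):
  for z in(-8,8):
    q=np.linalg.inv(M)@[x,86.5,z,1]; print(q[0]/q[2]*c['fx']+c['cx'],q[1]/q[2]*c['fy']+c['cy'])
E
```

```text
centre [553.16 155.74  69.5 ] depth [555.5 150.6  71.1] [558.7 143.8  70.8]
slot 27.437365199695996 0.47971949636231764
dia 28.497130300872133
dia 29.69269777846997
tip [560.3 142.5 100.1] ctr in tool [-14.93 117.19  -0.79] yaw -1.1367556080556287
blade dir 0.43404888489257654
block right edge 0.3651324071148827
316.2208380840688 245.62490844323014
340.09664522873027 245.61949801616814
```

View pics/w6.png

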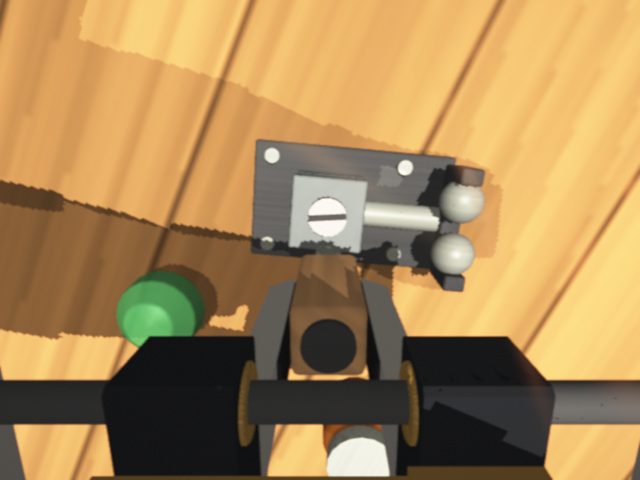

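```bash

python3 -m creep '[{"tx":-0.04,"ty":0.0,"tz":-0.003,"turn":-0.0143,"fingers":20},{"tx":-0.0745,"ty":0.0,"tz":-0.004,"turn":-0.0143,"fingers":20},{"tx":-0.0745,"ty":0.04,"tz":-0.004,"turn":-0.0143,"fingers":20},{"tx":-0.0745,"ty":0.08,"tz":-0.004,"turn":-0.0143,"fingers":20},{"tx":-0.0745,"ty":0.12,"tz":-0.004,"turn":-0.0143,"fingers":20},{"tx":-0.0745,"ty":0.12,"tz":-0.004,"turn":-0.0143,"fingers":20},{"tx":-0.0745,"ty":0.12,"tz":-0.004,"turn":-0.0143,"fingers":20},{"tx":-0.0745,"ty":0.12,"tz":-0.004,"turn":-0.0143,"fingers":20}]'
python3 -c "
from h import *
P=pose();c=optics.camera('wrist'); save({'frame':cv2.resize(c['frame'][200:280,270:390],None,fx=6,fy=6,interpolation=cv2.INTER_CUBIC)},'w7z.png')
c=optics.camera('scene'); save({'frame':cv2.resize(c['frame'][215:325,355:455],None,fx=5,fy=5,interpolation=cv2.INTER_CUBIC)},'s7z.png')
to(553.2,155.7,160,-1.092); print(monitor.read_state()['wrist_force'])
p,T=P;print((p+T@[0,86.5,0]).round(1))"
```

```text
clock: 8.2
eef_pos: [553.7, 155.6, 162.9]
eef_rot: [-1.574, 0.003, -1.092]
wrist_force: [-0.4, -0.2, -2.3]
finger_gap: 27.9
pos [553.7 155.7 163. ] rot [-1.5734  0.0025 -1.0918] clk 8.3 | tx ty tz [-0.0011  0.0148 -0.002 ] turn 0.0001
[ 7.94270657e-04 -4.07886154e-01 -1.33504926e+00]
[553.4 155.7  76.4]
```

View pics/w7z.png

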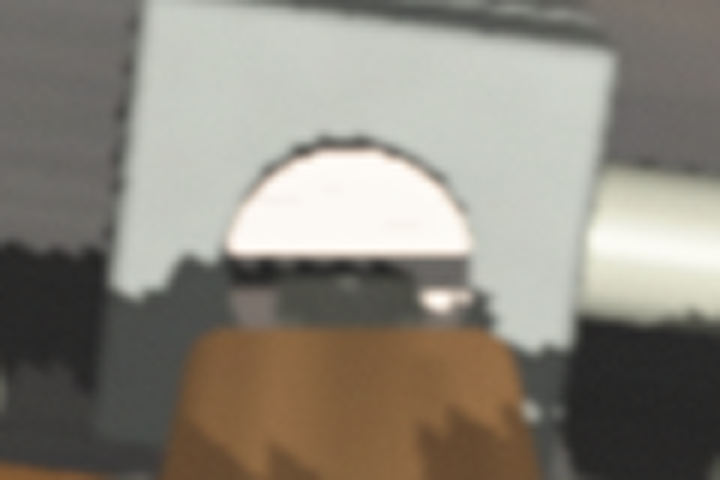

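View pics/s7z.png

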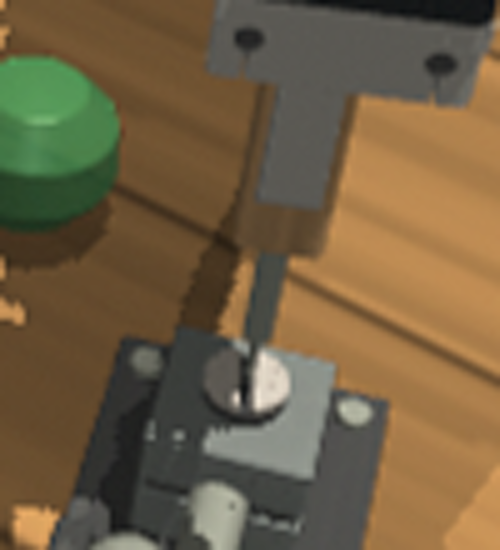

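```bash
python3 - <<'E'
from h import *
P=pose(); c=optics.camera('wrist'); p,T=P
for n,u,v,z in [('slot up edge',345,256,69.5),('slot low edge',345,290,69.5),('slot lo R',450,288,69.5),('blade top edge',345,272,76.4),('L',226,250,69.5),('R',473,250,69.5),('bladeL',280,290,76.4),('bladeR',418,290,76.4)]:
    w=world(c,(u+.5)/6-.5+270,(v+.5)/6-.5+200,z,P); print(n,(T.T@(w-p)).round(2))
f=c['frame'][236:256,270:390].astype(int).sum(2)//3
for u in (310,314,345,347): print(u,c['frame'][236:256,u].astype(int).sum(1)//3)
E
```

```text
slot up edge [-1.65 93.47 -0.79]
slot low edge [ 2.38 93.46 -0.79]
slot lo R [ 2.14 93.43 11.26]
blade top edge [-1.58 86.57 -0.77]
L [ -2.35  93.51 -14.39]
R [-2.36 93.43 13.84]
bladeL [ 0.51 86.58 -8.04]
bladeR [ 0.5  86.54  7.4 ]
310 [238 244 246 247 248 242 176  95  60  43  44  63  90 107 111 112 107 103
  98  93]
314 [248 248 246 244 247 241 167  69  42  39  45  64  91 105 110 111 110 108
 107 102]
345 [245 247 248 249 249 242 179 110 102 103 102 110 127 139 126 113 113 109
 107 106]
347 [204 217 226 235 240 233 181 131 122 122 125 126 156 184 149 104  91  88
  93 101]
```

```bash

python3 -m creep '[{"tx":0.003,"ty":0.01,"tz":0,"turn":0,"fingers":20},{"tx":0.003,"ty":0.02,"tz":0,"turn":0,"fingers":20},{"tx":0.003,"ty":0.026,"tz":0,"turn":0,"fingers":20},{"tx":0.003,"ty":0.026,"tz":0,"turn":0,"fingers":20},{"tx":0.003,"ty":0.026,"tz":0,"turn":0,"fingers":20},{"tx":0.003,"ty":0.026,"tz":0,"turn":0,"fingers":20}]'
python3 -c "
from h import *
P=pose();c=optics.camera('wrist'); save({'frame':cv2.resize(c['frame'][210:270,280:380],None,fx=7,fy=7,interpolation=cv2.INTER_CUBIC)},'w8z.png')
c=optics.camera('scene'); save({'frame':cv2.resize(c['frame'][260:320,375:435],None,fx=8,fy=8,interpolation=cv2.INTER_CUBIC)},'s8z.png')
p,T=P;print((p+T@[0,86.5,0]).round(2),monitor.read_state()['wrist_force'],monitor.read_state()['moment'])"
```

```text
clock: 8.95
eef_pos: [553.9, 155.2, 157.8]
eef_rot: [-1.573, 0.003, -1.092]
wrist_force: [0.2, -1.1, -1.6]
finger_gap: 27.8
[553.61 155.25  71.28] [-0.45973744  0.74319404 -1.57388379] [-0.03089053  0.00867732  0.03009622]
```

View pics/w8z.png

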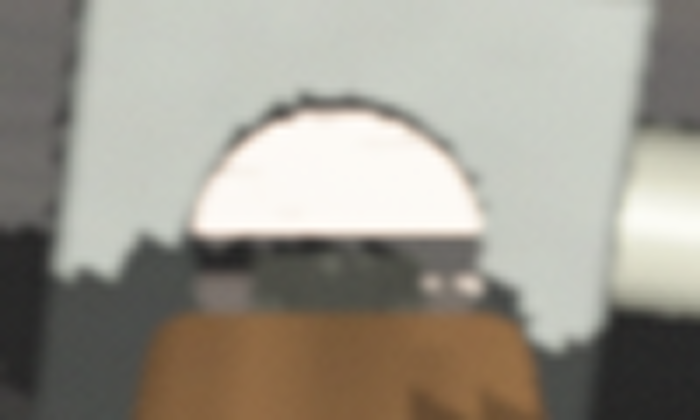

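View pics/s8z.png

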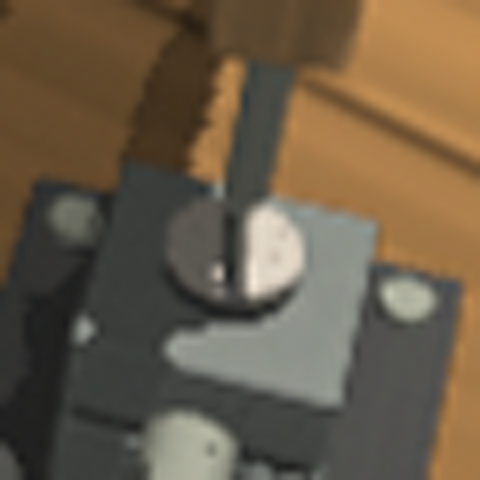

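```bash

python3 -m creep '[{"tx":0,"ty":0.004,"tz":0,"turn":0,"fingers":20},{"tx":0,"ty":0.008,"tz":0,"turn":0,"fingers":20},{"tx":0,"ty":0.012,"tz":0,"turn":0,"fingers":20},{"tx":0,"ty":0.012,"tz":0,"turn":0,"fingers":20},{"tx":0,"ty":0.012,"tz":0,"turn":0,"fingers":20}]'
python3 -c "
from h import *
p,T=pose();print((p+T@[0,86.5,0]).round(2),monitor.read_state()['wrist_force'],monitor.read_state()['moment'])"
python3 -m creep '[{"tx":0,"ty":0.0025,"tz":0,"turn":0,"fingers":20},{"tx":0,"ty":0.005,"tz":0,"turn":0,"fingers":20},{"tx":0,"ty":0.005,"tz":0,"turn":0,"fingers":20},{"tx":0,"ty":0.005,"tz":0,"turn":0,"fingers":20}]'
python3 -c "
from h import *
p,T=pose();print((p+T@[0,86.5,0]).round(2),monitor.read_state()['wrist_force'],monitor.read_state()['moment'])"
```

```text
clock: 9.55
eef_pos: [553.9, 155.2, 155.4]
eef_rot: [-1.573, 0.002, -1.092]
wrist_force: [0.3, -0.5, -1.6]
finger_gap: 27.8
[553.61 155.25  68.87] [ 0.33354758 -0.54804023 -1.56846353] [-0.01977941  0.02699917  0.04440692]
clock: 9.95
eef_pos: [553.9, 155.2, 154.4]
eef_rot: [-1.573, 0.003, -1.092]
wrist_force: [-0.2, 0.6, -1.8]
finger_gap: 27.6
[553.58 155.25  67.85] [-0.19336366  0.56032212 -1.80090116] [-0.05387224 -0.01703376  0.00206829]
```

```bash

python3 -m creep '[{"tx":0,"ty":0.0025,"tz":0,"turn":0,"fingers":20},{"tx":0,"ty":0.005,"tz":0,"turn":0,"fingers":20},{"tx":0,"ty":0.005,"tz":0,"turn":0,"fingers":20},{"tx":0,"ty":0.005,"tz":0,"turn":0,"fingers":20}]'
python3 -c "
from h import *
p,T=pose();print((p+T@[0,86.5,0]).round(2),monitor.read_state()['wrist_force'],monitor.read_state()['moment'])"
python3 -m creep '[{"tx":0,"ty":0.0025,"tz":0,"turn":0,"fingers":20},{"tx":0,"ty":0.0025,"tz":0,"turn":0,"fingers":20},{"tx":0,"ty":0.0025,"tz":0,"turn":0,"fingers":20}]'
python3 -c "
from h import *
p,T=pose();print((p+T@[0,86.5,0]).round(2),monitor.read_state()['wrist_force'],monitor.read_state()['moment'])"
```

```text
clock: 10.35
eef_pos: [553.9, 155.2, 153.3]
eef_rot: [-1.573, 0.003, -1.092]
wrist_force: [0.3, -0.2, -1.6]
finger_gap: 27.8
[553.58 155.25  66.82] [ 0.31031175 -0.21236526 -1.59818659] [-0.05132685  0.05741137  0.02337464]
clock: 10.65
eef_pos: [553.9, 155.1, 152.8]
eef_rot: [-1.574, 0.002, -1.092]
wrist_force: [-0.2, -0.4, -1.5]
finger_gap: 27.6
[553.58 155.23  66.34] [-0.16986844 -0.40954474 -1.48450482] [-0.01971064  0.03157952  0.04789574]
```

```bash

python3 -m creep '[{"tx":0,"ty":0.002,"tz":0,"turn":0,"fingers":20},{"tx":0,"ty":0.002,"tz":0,"turn":0,"fingers":20},{"tx":0,"ty":0.002,"tz":0,"turn":0,"fingers":20}]'
python3 -c "
from h import *
p,T=pose();print((p+T@[0,86.5,0]).round(2),monitor.read_state()['wrist_force'],monitor.read_state()['moment'])"
python3 -m creep '[{"tx":0,"ty":0.002,"tz":0,"turn":0,"fingers":20},{"tx":0,"ty":0.002,"tz":0,"turn":0,"fingers":20},{"tx":0,"ty":0.002,"tz":0,"turn":0,"fingers":20}]'
python3 -c "
from h import *
p,T=pose();print((p+T@[0,86.5,0]).round(2),monitor.read_state()['wrist_force'],monitor.read_state()['moment'])"
```

```text
clock: 10.95
eef_pos: [553.9, 155.2, 152.6]
eef_rot: [-1.573, 0.002, -1.092]
wrist_force: [-0.3, -0.3, -1.7]
finger_gap: 28.1
[553.66 155.27  66.07] [-0.32831208 -0.30660483 -1.69784413] [-0.04901784  0.05401519  0.02991671]
clock: 11.25
eef_pos: [554.0, 155.2, 152.4]
eef_rot: [-1.573, 0.002, -1.092]
wrist_force: [-1.5, -0.6, 4.6]
finger_gap: 27.9
[553.71 155.27  65.94] [-1.50627178 -0.63078438  4.57783982] [-0.15597391  0.45503614 -0.00394451]
```

```bash
cat > st.py <<'E'
from h import *
s=monitor.read_state(); p,T=pose();print('tip',(p+T@[0,86.5,0]).round(2),'yaw',s['eef_rot'][2].round(4),'F',s['wrist_force'].round(1),'M',s['moment'].round(3),'t',round(s['clock'],2),'j6',s['joints'][5].round(2))
E
python3 -m creep '[{"tx":0,"ty":0.0015,"tz":0,"turn":0.01,"fingers":20},{"tx":0,"ty":0.0015,"tz":0,"turn":0.02,"fingers":20},{"tx":0,"ty":0.0015,"tz":0,"turn":0.03,"fingers":20},{"tx":0,"ty":0.0015,"tz":0,"turn":0.03,"fingers":20}]'
python3 st.py
```

```text
clock: 11.65
eef_pos: [554.2, 155.2, 152.4]
eef_rot: [-1.573, 0.002, -1.186]
wrist_force: [-0.8, -0.5, 3.0]
finger_gap: 28.3
tip [553.98 155.32  65.9 ] yaw -1.1864 F [-0.8 -0.5  3. ] M [-0.061  0.175 -0.012] t 11.65 j6 -0.18
```

```bash

python3 -m creep '[{"tx":0,"ty":0.0018,"tz":0,"turn":0.01,"fingers":20},{"tx":0,"ty":0.0018,"tz":0,"turn":0.02,"fingers":20},{"tx":0,"ty":0.0018,"tz":0,"turn":0.03,"fingers":20},{"tx":0,"ty":0.0018,"tz":0,"turn":0.03,"fingers":20}]'
python3 st.py
python3 -m creep '[{"tx":0,"ty":0.0018,"tz":0,"turn":0.01,"fingers":20},{"tx":0,"ty":0.0018,"tz":0,"turn":0.02,"fingers":20},{"tx":0,"ty":0.0018,"tz":0,"turn":0.03,"fingers":20},{"tx":0,"ty":0.0018,"tz":0,"turn":0.03,"fingers":20}]'
python3 st.py
```

```text
clock: 12.05
eef_pos: [554.3, 155.4, 152.4]
eef_rot: [-1.572, 0.002, -1.28]
wrist_force: [-1.1, 0.8, 6.0]
finger_gap: 27.9
tip [554.17 155.5   65.89] yaw -1.2803 F [-1.1  0.8  6. ] M [0.092 0.365 0.028] t 12.05 j6 -0.08
clock: 12.45
eef_pos: [554.3, 155.5, 152.3]
eef_rot: [-1.572, 0.002, -1.374]
wrist_force: [-1.5, 1.0, 6.4]
finger_gap: 27.6
tip [554.13 155.63  65.77] yaw -1.3738 F [-1.5  1.   6.4] M [0.076 0.618 0.06 ] t 12.45 j6 0.01
```

```bash

python3 -m creep '[{"tx":0,"ty":0.0018,"tz":-0.0015,"turn":0.01,"fingers":20},{"tx":0,"ty":0.002,"tz":-0.0015,"turn":0.02,"fingers":20},{"tx":0,"ty":0.0022,"tz":-0.0015,"turn":0.03,"fingers":20},{"tx":0,"ty":0.0022,"tz":-0.0015,"turn":0.03,"fingers":20}]'
python3 st.py
python3 -m creep '[{"tx":0,"ty":0.0018,"tz":-0.0015,"turn":0.01,"fingers":20},{"tx":0,"ty":0.002,"tz":-0.0015,"turn":0.02,"fingers":20},{"tx":0,"ty":0.0022,"tz":-0.0015,"turn":0.03,"fingers":20},{"tx":0,"ty":0.0022,"tz":-0.0015,"turn":0.03,"fingers":20}]'
python3 st.py
```

```text
clock: 12.85
eef_pos: [554.1, 155.4, 152.1]
eef_rot: [-1.572, 0.002, -1.467]
wrist_force: [-1.5, 0.4, 4.3]
finger_gap: 27.5
tip [554.   155.6   65.64] yaw -1.4675 F [-1.5  0.4  4.3] M [-0.12   0.482  0.06 ] t 12.85 j6 0.1
clock: 13.25
eef_pos: [553.9, 155.4, 152.0]
eef_rot: [-1.571, 0.002, -1.561]
wrist_force: [-1.2, -0.9, 5.2]
finger_gap: 27.4
tip [553.88 155.53  65.53] yaw -1.5611 F [-1.2 -0.9  5.2] M [-0.21   0.364  0.063] t 13.25 j6 0.2
```

```bash

python3 -m creep '[{"tx":0,"ty":0.0018,"tz":-0.001,"turn":0.01,"fingers":20},{"tx":0,"ty":0.002,"tz":-0.001,"turn":0.02,"fingers":20},{"tx":0,"ty":0.0023,"tz":-0.001,"turn":0.03,"fingers":20},{"tx":0,"ty":0.0023,"tz":-0.001,"turn":0.03,"fingers":20}]'
python3 st.py
python3 -m creep '[{"tx":0,"ty":0.0018,"tz":-0.0005,"turn":0.01,"fingers":20},{"tx":0,"ty":0.002,"tz":-0.0005,"turn":0.02,"fingers":20},{"tx":0,"ty":0.0023,"tz":-0.0005,"turn":0.03,"fingers":20},{"tx":0,"ty":0.0023,"tz":-0.0005,"turn":0.03,"fingers":20}]'
python3 st.py
python3 -m creep '[{"tx":0,"ty":0.0018,"tz":0,"turn":0.01,"fingers":20},{"tx":0,"ty":0.002,"tz":0,"turn":0.02,"fingers":20},{"tx":0,"ty":0.0023,"tz":0,"turn":0.03,"fingers":20},{"tx":0,"ty":0.0023,"tz":0,"turn":0.03,"fingers":20}]'
python3 st.py
```

```text
clock: 13.65
eef_pos: [553.8, 155.3, 151.9]
eef_rot: [-1.571, 0.002, -1.655]
wrist_force: [-1.2, -1.3, 5.6]
finger_gap: 27.9
tip [553.8  155.47  65.38] yaw -1.6546 F [-1.2 -1.3  5.6] M [-0.233  0.512  0.027] t 13.65 j6 0.29
clock: 14.05
eef_pos: [553.8, 155.2, 151.7]
eef_rot: [-1.571, 0.002, -1.748]
wrist_force: [-1.2, -1.0, 6.5]
finger_gap: 27.7
tip [553.74 155.38  65.24] yaw -1.7482 F [-1.2 -1.   6.5] M [-0.257  0.636  0.048] t 14.05 j6 0.39
clock: 14.45
eef_pos: [553.7, 155.2, 151.6]
eef_rot: [-1.571, 0.001, -1.842]
wrist_force: [-2.3, -1.4, 6.8]
finger_gap: 28.0
tip [553.67 155.31  65.07] yaw -1.8418 F [-2.3 -1.4  6.8] M [-0.264  0.831  0.105] t 14.45 j6 0.48
```

```bash

python3 -m creep '[{"tx":0.0005,"ty":0.0015,"tz":-0.002,"turn":0.008,"fingers":20},{"tx":0.0005,"ty":0.0017,"tz":-0.002,"turn":0.012,"fingers":20},{"tx":0.0005,"ty":0.0017,"tz":-0.002,"turn":0.012,"fingers":20}]'
python3 st.py; python3 st.py
```

```text
clock: 14.75
eef_pos: [553.5, 155.2, 151.6]
eef_rot: [-1.571, 0.001, -1.878]
wrist_force: [-1.8, -0.5, 6.2]
finger_gap: 27.6
tip [553.49 155.28  65.07] yaw -1.8783 F [-1.8 -0.5  6.2] M [-0.154  0.315  0.056] t 14.75 j6 0.52
tip [553.49 155.28  65.07] yaw -1.8783 F [-1.8 -0.5  6.2] M [-0.154  0.315  0.056] t 14.75 j6 0.52
```

```bash

python3 -m creep '[{"tx":0,"ty":0.0016,"tz":-0.001,"turn":0.01,"fingers":20},{"tx":0,"ty":0.0018,"tz":-0.001,"turn":0.02,"fingers":20},{"tx":0,"ty":0.002,"tz":-0.001,"turn":0.02,"fingers":20}]'
python3 st.py
python3 -m creep '[{"tx":0,"ty":0.0016,"tz":-0.001,"turn":0.01,"fingers":20},{"tx":0,"ty":0.0018,"tz":-0.001,"turn":0.02,"fingers":20},{"tx":0,"ty":0.002,"tz":-0.001,"turn":0.02,"fingers":20}]'
python3 st.py
python3 -m creep '[{"tx":0,"ty":0.0016,"tz":0,"turn":0.01,"fingers":20},{"tx":0,"ty":0.0018,"tz":0,"turn":0.02,"fingers":20},{"tx":0,"ty":0.002,"tz":0,"turn":0.02,"fingers":20}]'
python3 st.py
```

```text
clock: 15.05
eef_pos: [553.4, 155.2, 151.5]
eef_rot: [-1.57, 0.002, -1.941]
wrist_force: [-1.7, -0.3, 6.1]
finger_gap: 28.2
tip [553.46 155.27  64.97] yaw -1.9406 F [-1.7 -0.3  6.1] M [-0.262  0.482  0.072] t 15.05 j6 0.58
clock: 15.35
eef_pos: [553.3, 155.1, 151.4]
eef_rot: [-1.57, 0.002, -2.003]
wrist_force: [-2.2, -0.8, 6.1]
finger_gap: 27.6
tip [553.4  155.24  64.87] yaw -2.0028 F [-2.2 -0.8  6.1] M [-0.298  0.488  0.016] t 15.35 j6 0.64
clock: 15.65
eef_pos: [553.2, 155.1, 151.2]
eef_rot: [-1.57, 0.001, -2.065]
wrist_force: [-2.7, -1.2, 6.8]
finger_gap: 27.6
tip [553.34 155.23  64.74] yaw -2.0651 F [-2.7 -1.2  6.8] M [-0.184  0.754  0.025] t 15.65 j6 0.7
```

```bash

python3 -m creep '[{"tx":0,"ty":0.0016,"tz":-0.002,"turn":0.007,"fingers":20},{"tx":0,"ty":0.0017,"tz":-0.002,"turn":0.013,"fingers":20},{"tx":0,"ty":0.0017,"tz":-0.002,"turn":0.013,"fingers":20}]'
python3 st.py
python3 -m creep '[{"tx":0,"ty":0.0016,"tz":-0.001,"turn":0.007,"fingers":20},{"tx":0,"ty":0.0017,"tz":-0.001,"turn":0.013,"fingers":20},{"tx":0,"ty":0.0017,"tz":-0.001,"turn":0.013,"fingers":20}]'
python3 st.py
python3 -m creep '[{"tx":0,"ty":0.0016,"tz":-0.001,"turn":0.007,"fingers":20},{"tx":0,"ty":0.0017,"tz":-0.001,"turn":0.013,"fingers":20},{"tx":0,"ty":0.0017,"tz":-0.001,"turn":0.013,"fingers":20}]'
python3 st.py
```

```text
clock: 15.95
eef_pos: [553.1, 155.2, 151.2]
eef_rot: [-1.57, 0.002, -2.105]
wrist_force: [-0.9, -0.8, 6.1]
finger_gap: 28.0
tip [553.23 155.24  64.74] yaw -2.105 F [-0.9 -0.8  6.1] M [-0.397  0.386 -0.011] t 15.95 j6 0.74
clock: 16.25
eef_pos: [553.0, 155.1, 151.2]
eef_rot: [-1.569, 0.002, -2.145]
wrist_force: [-0.7, -1.7, 5.8]
finger_gap: 27.7
tip [553.19 155.19  64.68] yaw -2.1449 F [-0.7 -1.7  5.8] M [-0.359  0.47   0.062] t 16.25 j6 0.78
clock: 16.55
eef_pos: [552.9, 155.1, 151.1]
eef_rot: [-1.569, 0.002, -2.185]
wrist_force: [-1.2, -0.3, 6.5]
finger_gap: 27.8
tip [553.15 155.18  64.63] yaw -2.1846 F [-1.2 -0.3  6.5] M [-0.331  0.495  0.025] t 16.55 j6 0.82
```

```bash
sed -i "s/'j6'/'eff6',s['effort'][5].round(4),'j6'/" st.py
for i in 1; do python3 st.py; done
python3 -m creep '[{"tx":0,"ty":0.0016,"tz":-0.001,"turn":0.007,"fingers":20},{"tx":0,"ty":0.0017,"tz":-0.001,"turn":0.013,"fingers":20},{"tx":0,"ty":0.0017,"tz":-0.001,"turn":0.013,"fingers":20}]'
python3 st.py
python3 -m creep '[{"tx":0,"ty":0.0016,"tz":-0.001,"turn":0.007,"fingers":20},{"tx":0,"ty":0.0017,"tz":-0.001,"turn":0.013,"fingers":20},{"tx":0,"ty":0.0017,"tz":-0.001,"turn":0.013,"fingers":20}]'
python3 st.py
```

```text
tip [553.15 155.18  64.63] yaw -2.1846 F [-1.2 -0.3  6.5] M [-0.331  0.495  0.025] t 16.55 eff6 0.3672 j6 0.82
clock: 16.85
eef_pos: [552.8, 155.2, 151.1]
eef_rot: [-1.569, 0.002, -2.225]
wrist_force: [-1.7, -1.5, 5.8]
finger_gap: 27.9
tip [553.07 155.18  64.57] yaw -2.2245 F [-1.7 -1.5  5.8] M [-0.292  0.566  0.035] t 16.85 eff6 0.3672 j6 0.86
clock: 17.15
eef_pos: [552.7, 155.2, 151.0]
eef_rot: [-1.568, 0.002, -2.264]
wrist_force: [-1.9, -0.4, 5.2]
finger_gap: 27.8
tip [553.02 155.18  64.5 ] yaw -2.2644 F [-1.9 -0.4  5.2] M [-0.317  0.56   0.032] t 17.15 eff6 0.3673 j6 0.9
```

```bash

python3 -m creep '[{"tx":0,"ty":0.0016,"tz":-0.0005,"turn":0.007,"fingers":20},{"tx":0,"ty":0.0018,"tz":-0.0005,"turn":0.013,"fingers":20},{"tx":0,"ty":0.0018,"tz":-0.0005,"turn":0.013,"fingers":20}]'
python3 st.py
python3 -m creep '[{"tx":0,"ty":0.0016,"tz":-0.0005,"turn":0.007,"fingers":20},{"tx":0,"ty":0.0018,"tz":-0.0005,"turn":0.013,"fingers":20},{"tx":0,"ty":0.0018,"tz":-0.0005,"turn":0.013,"fingers":20}]'
python3 st.py
```

```text
clock: 17.45
eef_pos: [552.7, 155.2, 150.9]
eef_rot: [-1.568, 0.002, -2.304]
wrist_force: [-1.9, -0.2, 6.1]
finger_gap: 27.7
tip [553.02 155.16  64.45] yaw -2.3042 F [-1.9 -0.2  6.1] M [-0.254  0.697  0.047] t 17.45 eff6 0.3671 j6 0.94
clock: 17.75
eef_pos: [552.6, 155.2, 150.9]
eef_rot: [-1.568, 0.002, -2.344]
wrist_force: [-1.6, -0.4, 6.4]
finger_gap: 28.2
tip [552.95 155.16  64.38] yaw -2.344 F [-1.6 -0.4  6.4] M [-0.259  0.671  0.116] t 17.75 eff6 0.3671 j6 0.98
```

```bash

python3 -m creep '[{"tx":0,"ty":0.0016,"tz":-0.0005,"turn":0.007,"fingers":20},{"tx":0,"ty":0.0018,"tz":-0.0005,"turn":0.013,"fingers":20},{"tx":0,"ty":0.0018,"tz":-0.0005,"turn":0.013,"fingers":20}]'
python3 st.py
python3 -c "
from h import *
P=pose();c=optics.camera('wrist'); save({'frame':cv2.resize(c['frame'][210:270,280:380],None,fx=7,fy=7,interpolation=cv2.INTER_CUBIC)},'w9z.png')
c=optics.camera('scene'); save({'frame':cv2.resize(c['frame'][260:320,375:435],None,fx=8,fy=8,interpolation=cv2.INTER_CUBIC)},'s9z.png')"
```

```text
clock: 18.05
eef_pos: [552.6, 155.2, 150.8]
eef_rot: [-1.568, 0.002, -2.384]
wrist_force: [-1.8, -0.8, 6.7]
finger_gap: 27.7
tip [552.91 155.16  64.33] yaw -2.3839 F [-1.8 -0.8  6.7] M [-0.259  0.713  0.079] t 18.05 eff6 0.3669 j6 1.02
```

View pics/w9z.png

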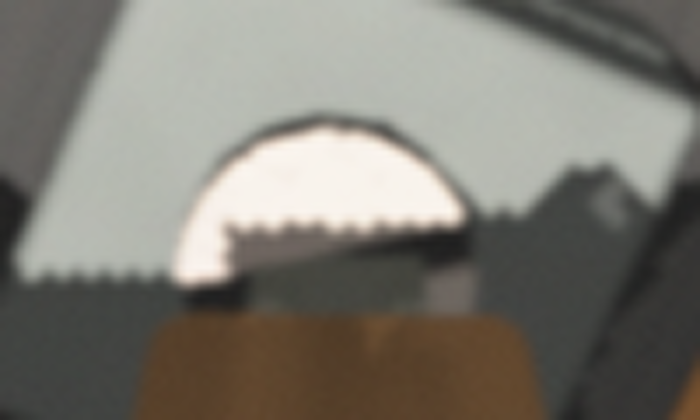

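View pics/s9z.png

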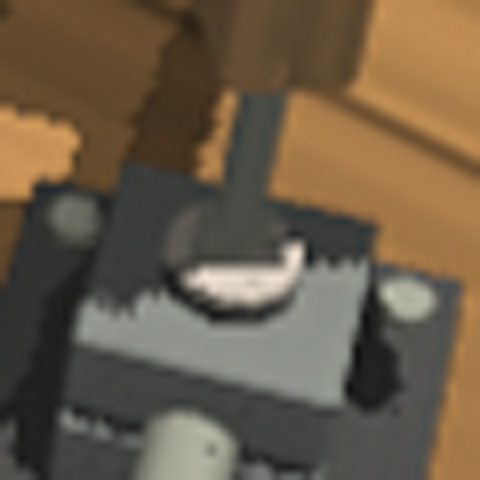

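```bash

python3 -m creep '[{"tx":0,"ty":0.0016,"tz":-0.0005,"turn":0.007,"fingers":20},{"tx":0,"ty":0.0018,"tz":-0.0005,"turn":0.01,"fingers":20},{"tx":0,"ty":0.0018,"tz":-0.0005,"turn":0.01,"fingers":20}]'
python3 st.py
python3 -m creep '[{"tx":0,"ty":0.0016,"tz":-0.0005,"turn":0.007,"fingers":20},{"tx":0,"ty":0.0018,"tz":-0.0005,"turn":0.01,"fingers":20},{"tx":0,"ty":0.0018,"tz":-0.0005,"turn":0.01,"fingers":20}]'
python3 st.py
```

```text
clock: 18.45
eef_pos: [552.5, 155.2, 150.8]
eef_rot: [-1.568, 0.003, -2.413]
wrist_force: [-1.5, -0.0, 6.5]
finger_gap: 28.2
tip [552.86 155.17  64.26] yaw -2.4133 F [-1.5 -0.   6.5] M [-0.194  0.721  0.042] t 18.45 eff6 0.2244 j6 1.05
clock: 18.75
eef_pos: [552.5, 155.2, 150.7]
eef_rot: [-1.568, 0.003, -2.443]
wrist_force: [-1.6, -0.2, 6.7]
finger_gap: 27.6
tip [552.84 155.18  64.25] yaw -2.4434 F [-1.6 -0.2  6.7] M [-0.31   0.677  0.055] t 18.75 eff6 0.225 j6 1.08
```

```bash

python3 -m creep '[{"tx":0,"ty":0.0016,"tz":-0.0005,"turn":0.007,"fingers":20},{"tx":0,"ty":0.0018,"tz":-0.0005,"turn":0.01,"fingers":20},{"tx":0,"ty":0.0018,"tz":-0.0005,"turn":0.01,"fingers":20}]'
python3 st.py
```

```text
clock: 19.05
eef_pos: [552.4, 155.2, 150.7]
eef_rot: [-1.568, 0.003, -2.474]
wrist_force: [-3.9, -1.0, 6.5]
finger_gap: 28.1
tip [552.77 155.16  64.18] yaw -2.4736 F [-3.9 -1.   6.5] M [-0.28   0.712  0.077] t 19.05 eff6 0.225 j6 1.11
```

```bash

python3 -m creep '[{"tx":0,"ty":0.0016,"tz":-0.001,"turn":0.002,"fingers":20}]'
python3 st.py
python3 -m creep '[{"tx":0,"ty":0.0016,"tz":-0.001,"turn":0.006,"fingers":20},{"tx":0,"ty":0.0016,"tz":-0.001,"turn":0.006,"fingers":20}]'
python3 st.py
python3 -m creep '[{"tx":0,"ty":0.0016,"tz":-0.001,"turn":0.006,"fingers":20},{"tx":0,"ty":0.0016,"tz":-0.001,"turn":0.006,"fingers":20}]'
python3 st.py
```

```text
clock: 19.15
eef_pos: [552.4, 155.3, 150.7]
eef_rot: [-1.567, 0.003, -2.478]
wrist_force: [-1.6, -1.2, 6.9]
finger_gap: 27.8
tip [552.76 155.2   64.2 ] yaw -2.4782 F [-1.6 -1.2  6.9] M [-0.424  0.533  0.055] t 19.15 eff6 -0.1309 j6 1.12
clock: 19.35
eef_pos: [552.3, 155.3, 150.6]
eef_rot: [-1.567, 0.003, -2.496]
wrist_force: [-1.7, -0.6, 7.2]
finger_gap: 27.6
tip [552.72 155.17  64.15] yaw -2.4959 F [-1.7 -0.6  7.2] M [-0.409  0.525  0.018] t 19.35 eff6 0.322 j6 1.14
clock: 19.55
eef_pos: [552.3, 155.3, 150.7]
eef_rot: [-1.567, 0.003, -2.514]
wrist_force: [-1.5, -1.7, 5.9]
finger_gap: 27.9
tip [552.7  155.19  64.17] yaw -2.5137 F [-1.5 -1.7  5.9] M [-0.355  0.576  0.056] t 19.55 eff6 0.3236 j6 1.16
```

```bash

python3 -m creep '[{"tx":0,"ty":0.0017,"tz":-0.0005,"turn":0.006,"fingers":20},{"tx":0,"ty":0.0017,"tz":-0.0005,"turn":0.006,"fingers":20}]' >/dev/null
python3 st.py
python3 -m creep '[{"tx":0,"ty":0.0017,"tz":-0.0005,"turn":0.006,"fingers":20},{"tx":0,"ty":0.0017,"tz":-0.0005,"turn":0.006,"fingers":20}]'>/dev/null
python3 st.py
```

```text
tip [552.69 155.18  64.1 ] yaw -2.5315 F [-2.5 -0.8  7.1] M [-0.189  0.626  0.035] t 19.75 eff6 0.3214 j6 1.17
tip [552.68 155.16  64.09] yaw -2.5493 F [-2.2 -0.5  6. ] M [-0.295  0.686  0.08 ] t 19.95 eff6 0.3215 j6 1.19
```

```bash

python3 -m creep '[{"tx":0,"ty":0.0017,"tz":-0.0005,"turn":0.006,"fingers":20},{"tx":0,"ty":0.0017,"tz":-0.0005,"turn":0.006,"fingers":20}]' >/dev/null
python3 st.py
python3 -m creep '[{"tx":0,"ty":0.0017,"tz":-0.0005,"turn":0.006,"fingers":20},{"tx":0,"ty":0.0017,"tz":-0.0005,"turn":0.006,"fingers":20}]'>/dev/null
python3 st.py
```

```text
tip [552.65 155.19  64.06] yaw -2.567 F [-1.9 -0.3  6.8] M [-0.247  0.74   0.033] t 20.15 eff6 0.3312 j6 1.21
tip [552.67 155.24  64.07] yaw -2.5847 F [-1.4 -0.3  5.9] M [-0.251  0.694  0.106] t 20.35 eff6 0.3501 j6 1.23
```

```bash

python3 -m creep '[{"tx":0,"ty":0.0013,"tz":-0.0005,"turn":0.006,"fingers":20},{"tx":0,"ty":0.0013,"tz":-0.0005,"turn":0.006,"fingers":20}]' >/dev/null
python3 st.py
```

```text
tip [552.65 155.26  64.07] yaw -2.6024 F [-1.8 -0.5  6.2] M [-0.21   0.636  0.125] t 20.55 eff6 0.3667 j6 1.25
```

```bash

python3 -m creep '[{"tx":0,"ty":0.0013,"tz":-0.0005,"turn":0.005,"fingers":20},{"tx":0,"ty":0.0013,"tz":-0.0005,"turn":0.005,"fingers":20}]' >/dev/null
python3 st.py
python3 -m creep '[{"tx":0,"ty":0.0012,"tz":0,"turn":0.0,"fingers":20},{"tx":0,"ty":0.0012,"tz":0,"turn":0,"fingers":20}]' >/dev/null
python3 st.py
```

```text
tip [552.61 155.3   64.05] yaw -2.6168 F [-2.7 -0.8  6.3] M [-0.238  0.686  0.122] t 20.75 eff6 0.336 j6 1.26
tip [552.61 155.28  64.06] yaw -2.6151 F [-3.  -0.7  6.7] M [-0.14   0.698  0.134] t 20.95 eff6 0.0923 j6 1.26
```

The screw is home: the sinking has stopped and the moment is about 0.125 N m. I'll ease the torque within the slot's slack and lift straight out.

```bash

python3 -m creep '[{"tx":0,"ty":0.0005,"tz":0,"turn":-0.01,"fingers":20},{"tx":0,"ty":0,"tz":0,"turn":-0.025,"fingers":20},{"tx":0,"ty":-0.005,"tz":0,"turn":-0.025,"fingers":20},{"tx":0,"ty":-0.015,"tz":0,"turn":-0.025,"fingers":20},{"tx":0,"ty":-0.03,"tz":0,"turn":-0.025,"fingers":20},{"tx":0,"ty":-0.1,"tz":0,"turn":-0.025,"fingers":20},{"tx":0,"ty":-0.25,"tz":0,"turn":-0.025,"fingers":20},{"tx":0,"ty":-0.4,"tz":0,"turn":-0.025,"fingers":20},{"tx":0,"ty":-0.4,"tz":0,"turn":-0.025,"fingers":20},{"tx":0,"ty":-0.4,"tz":0,"turn":-0.025,"fingers":20}]'
python3 st.py; python3 -c "
from h import *
to(501.2,-263.3,232,-1.009)
c=optics.camera('scene'); save({'frame':cv2.resize(c['frame'][150:320,330:450],None,fx=3.4,fy=3.4,interpolation=cv2.INTER_CUBIC)},'s10.png')
P=pose();c=optics.camera('wrist'); save({'frame':cv2.resize(c['frame'][180:280,270:390],None,fx=5,fy=5,interpolation=cv2.INTER_CUBIC)},'w10.png')"
```

```text
clock: 21.95
eef_pos: [551.6, 155.7, 231.2]
eef_rot: [-1.565, 0.005, -2.537]
wrist_force: [-0.2, -0.0, -2.3]
finger_gap: 27.7
tip [552.26 155.48 144.74] yaw -2.5366 F [-0.2 -0.  -2.3] M [-0.044  0.13   0.024] t 21.95 eff6 0.0041 j6 1.18
pos [551.6 155.7 231.2] rot [-1.5649  0.0049 -2.5366] clk 21.95 | tx ty tz [ 1.3987e+00 -1.3000e-03  1.5797e+00] turn -0.4863
```

View pics/w10.png

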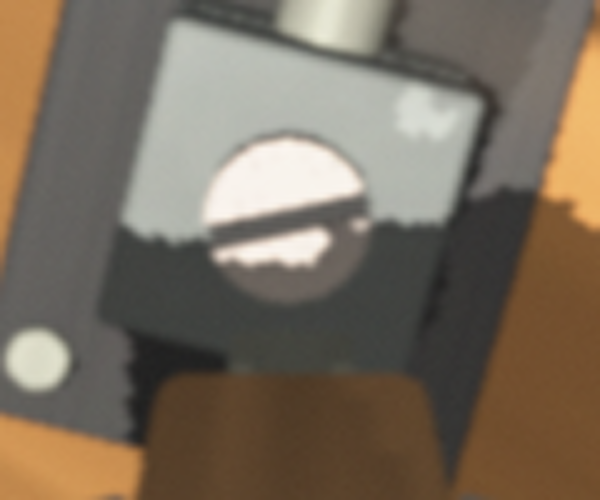

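View pics/s10.png

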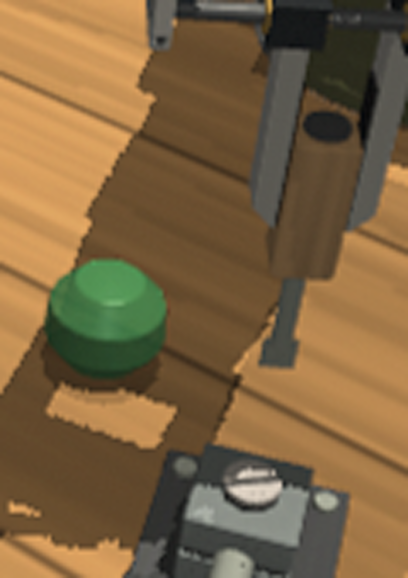

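```bash

python3 -m creep '[{"tx":0.08,"ty":0,"tz":0.09,"turn":-0.04,"fingers":20},{"tx":0.2,"ty":0,"tz":0.226,"turn":-0.08,"fingers":20},{"tx":0.34,"ty":0,"tz":0.384,"turn":-0.12,"fingers":20},{"tx":0.48,"ty":0,"tz":0.542,"turn":-0.16,"fingers":20},{"tx":0.62,"ty":0,"tz":0.7,"turn":-0.2,"fingers":20},{"tx":0.7,"ty":0,"tz":0.79,"turn":-0.24,"fingers":20},{"tx":0.7,"ty":0,"tz":0.79,"turn":-0.24,"fingers":20}]' >/dev/null
python3 -c "
from h import *
to(501.2,-263.3,232,-1.009)"
```

```text
pos [525.1 -56.5 229.1] rot [-1.5675 -0.0021 -1.7819] clk 22.75 | tx ty tz [ 1.0362 -0.012   0.0997] turn -0.246
```

```bash

python3 -m creep '[{"tx":0.1,"ty":0,"tz":0.01,"turn":-0.04,"fingers":20},{"tx":0.25,"ty":0,"tz":0.024,"turn":-0.08,"fingers":20},{"tx":0.45,"ty":0,"tz":0.043,"turn":-0.12,"fingers":20},{"tx":0.65,"ty":0,"tz":0.063,"turn":-0.16,"fingers":20},{"tx":0.82,"ty":0,"tz":0.08,"turn":-0.2,"fingers":20},{"tx":0.94,"ty":0,"tz":0.09,"turn":-0.24,"fingers":20},{"tx":0.98,"ty":0,"tz":0.095,"turn":-0.246,"fingers":20},{"tx":0.98,"ty":0,"tz":0.095,"turn":-0.246,"fingers":20}]' >/dev/null
python3 -c "
from h import *
to(501.2,-263.3,172,-1.009)"
```

```text
pos [ 502.6 -252.2  228.6] rot [-1.5706 -0.0023 -1.012 ] clk 23.55 | tx ty tz [ 0.0427  0.283  -0.0352] turn -0.001
```

```bash

python3 -m creep '[{"tx":0.06,"ty":0.05,"tz":-0.02,"turn":0,"fingers":20},{"tx":0.093,"ty":0.15,"tz":-0.035,"turn":0,"fingers":20},{"tx":0.093,"ty":0.25,"tz":-0.035,"turn":0,"fingers":20},{"tx":0.093,"ty":0.27,"tz":-0.035,"turn":0,"fingers":20},{"tx":0.093,"ty":0.27,"tz":-0.035,"turn":0,"fingers":20},{"tx":0.093,"ty":0.27,"tz":-0.035,"turn":0,"fingers":20}]' >/dev/null
python3 st.py; python3 - <<'E'
from h import *
to(501.2,-263.3,172,-1.009)
P=pose();c=optics.camera('wrist'); save({'frame':cv2.resize(c['frame'][180:280,270:390],None,fx=6,fy=6,interpolation=cv2.INTER_CUBIC)},'w11.png')
import pickle; pickle.dump((P,{k:np.array(v) for k,v in c.items()}),open('w11.pkl','wb'))
E
```

```text
tip [ 507.21 -271.89   88.88] yaw -1.0121 F [-0.1  0.3 -1. ] M [-0.034  0.036  0.003] t 24.15 eff6 0.0207 j6 -1.11
pos [ 507.  -271.7  175.4] rot [-1.5701 -0.0031 -1.0121] clk 24.15 | tx ty tz [-0.051   0.0167 -0.0024] turn -0.001
```

View pics/w11.png

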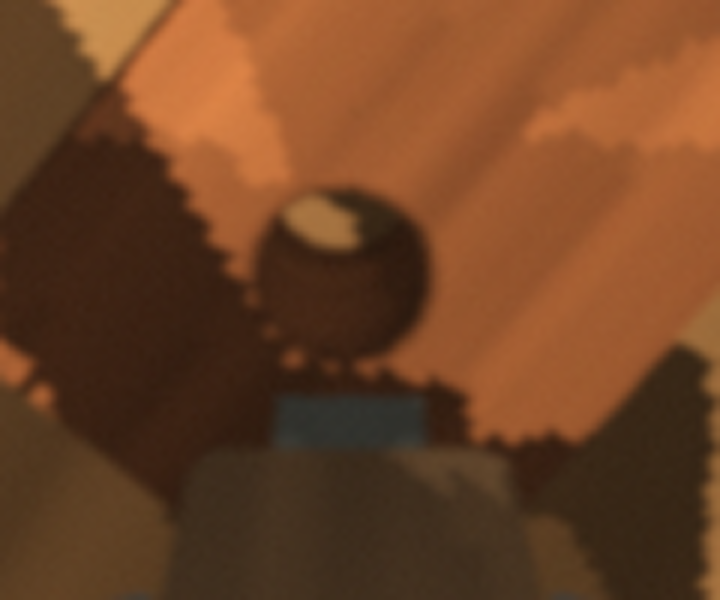

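```bash
python3 - <<'E'
from h import *; import pickle
P,c=pickle.load(open('w11.pkl','rb')); c={k:(v.item() if v.ndim==0 else v) for k,v in c.items()}
Z=lambda x,y:((x+.5)/6-.5+270,(y+.5)/6-.5+180)
p,T=P
w=world(c,*Z(343.5,274.5),70,P); print('hole',w.round(1),'tool',(T.T@(w-p)).round(2))
for a,b in [((257,274),(430,274)),((343,187),(343,362))]: print(np.linalg.norm(world(c,*Z(*a),70,P)-world(c,*Z(*b),70,P)))
E
```

```text
hole [ 500.5 -263.2   70. ] tool [-10.98 105.34  -1.07]
20.42430578136203
21.123662848234233
```

```bash

python3 -m creep '[{"tx":-0.03,"ty":0,"tz":-0.004,"turn":0,"fingers":20},{"tx":-0.053,"ty":0.0,"tz":-0.004,"turn":0,"fingers":20},{"tx":-0.053,"ty":0.0,"tz":-0.004,"turn":0,"fingers":20},{"tx":-0.053,"ty":0.04,"tz":-0.004,"turn":0,"fingers":20},{"tx":-0.053,"ty":0.08,"tz":-0.004,"turn":0,"fingers":20},{"tx":-0.053,"ty":0.12,"tz":-0.004,"turn":0,"fingers":20},{"tx":-0.053,"ty":0.12,"tz":-0.004,"turn":0,"fingers":20}]' >/dev/null
python3 st.py; python3 - <<'E'
from h import *
to(501.0,-263.2,94.5,-1.009)
P=pose();c=optics.camera('wrist'); save({'frame':cv2.resize(c['frame'][180:280,270:390],None,fx=5,fy=5,interpolation=cv2.INTER_CUBIC)},'w12.png')
E
```

```text
tip [ 500.29 -263.13   63.33] yaw -1.0121 F [ 0.   0.6 -1.9] M [-0.018  0.025 -0.016] t 24.9 eff6 0.0006 j6 -1.11
pos [ 500.3 -263.   149.8] rot [-1.5710e+00 -1.3000e-03 -1.0121e+00] clk 24.9 | tx ty tz [0.0024 0.2766 0.0028] turn -0.001
```

View pics/w12.png

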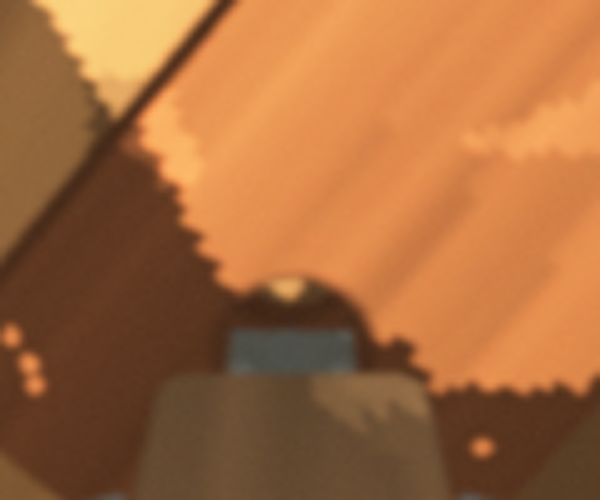

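In the hole with no contact force. I'll lower it with a small correction of about 0.4 mm in tool x and z.

```bash

python3 -m creep '[{"tx":0.001,"ty":0.05,"tz":0.002,"turn":0,"fingers":20},{"tx":0.001,"ty":0.1,"tz":0.002,"turn":0,"fingers":20},{"tx":0.001,"ty":0.15,"tz":0.002,"turn":0,"fingers":20},{"tx":0.001,"ty":0.2,"tz":0.002,"turn":0,"fingers":20},{"tx":0.001,"ty":0.24,"tz":0.002,"turn":0,"fingers":20},{"tx":0.001,"ty":0.262,"tz":0.002,"turn":0,"fingers":20},{"tx":0.001,"ty":0.268,"tz":0.002,"turn":0,"fingers":20},{"tx":0.001,"ty":0.268,"tz":0.002,"turn":0,"fingers":20},{"tx":0.001,"ty":0.268,"tz":0.002,"turn":0,"fingers":20}]' >/dev/null
python3 st.py
```

```text
tip [ 501.41 -263.53   10.98] yaw -1.0121 F [-0.5  0.6 -1.5] M [-0.041  0.054 -0.018] t 25.85 eff6 0.0003 j6 -1.11
```

```bash

python3 -m creep '[{"tx":0,"ty":0.004,"tz":0,"turn":0,"fingers":20},{"tx":0,"ty":0.008,"tz":0,"turn":0,"fingers":20},{"tx":0,"ty":0.008,"tz":0,"turn":0,"fingers":20}]' >/dev/null
python3 st.py
```

```text
tip [ 501.39 -263.53    9.38] yaw -1.0121 F [-0.2 -0.3 -1. ] M [-0.013 -0.019  0.004] t 26.15 eff6 0.0004 j6 -1.11
```

```bash

python3 -m creep '[{"tx":0,"ty":0.003,"tz":0,"turn":0,"fingers":20},{"tx":0,"ty":0.006,"tz":0,"turn":0,"fingers":20},{"tx":0,"ty":0.006,"tz":0,"turn":0,"fingers":20}]' >/dev/null
python3 st.py
python3 -m creep '[{"tx":0,"ty":0.0025,"tz":0,"turn":0,"fingers":20},{"tx":0,"ty":0.0025,"tz":0,"turn":0,"fingers":20},{"tx":0,"ty":0.0025,"tz":0,"turn":0,"fingers":20}]' >/dev/null
python3 st.py
```

```text
tip [ 501.37 -263.51    8.08] yaw -1.0121 F [ 0.1 -1.  -1.5] M [-0.036  0.01  -0.032] t 26.45 eff6 0.0005 j6 -1.11
tip [ 501.45 -263.58    8.02] yaw -1.0121 F [-2.1  1.7  6. ] M [0.285 0.655 0.044] t 26.75 eff6 0.0018 j6 -1.11
```

Seated at 8.0 mm, with 7 N of contact. I'll open the gripper and withdraw upward.

```bash

python3 -m creep '[{"tx":0,"ty":0,"tz":0,"turn":0,"fingers":32},{"tx":0,"ty":0,"tz":0,"turn":0,"fingers":45},{"tx":0,"ty":0,"tz":0,"turn":0,"fingers":60},{"tx":0,"ty":0,"tz":0,"turn":0,"fingers":70},{"tx":0,"ty":0,"tz":0,"turn":0,"fingers":70},{"tx":0,"ty":-0.05,"tz":0,"turn":0,"fingers":70},{"tx":0,"ty":-0.2,"tz":0,"turn":0,"fingers":70},{"tx":0,"ty":-0.4,"tz":0,"turn":0,"fingers":70},{"tx":0,"ty":-0.6,"tz":0,"turn":0,"fingers":70},{"tx":0,"ty":-0.7,"tz":0,"turn":0,"fingers":70},{"tx":0,"ty":-0.7,"tz":0,"turn":0,"fingers":70},{"tx":0,"ty":-0.7,"tz":0,"turn":0,"fingers":70}]'
python3 - <<'E'
from h import *
P=pose();c=optics.camera('wrist'); save(c,'w13.png'); print(world(c,326,254,140,P))
c=optics.camera('scene'); save(c,'s13.png')
c=optics.camera('top'); save(c,'t13.png'); print(monitor.read_state()['wrist_force'])
E
```

```text
clock: 27.95
eef_pos: [500.8, -263.0, 234.4]
eef_rot: [-1.57, -0.003, -1.012]
wrist_force: [0.6, 0.3, -0.0]
finger_gap: 69.5
[ 503.37342319 -269.9960009   140.        ]
[ 0.17455638  0.3988489  -0.36527562]
```

View pics/w13.png

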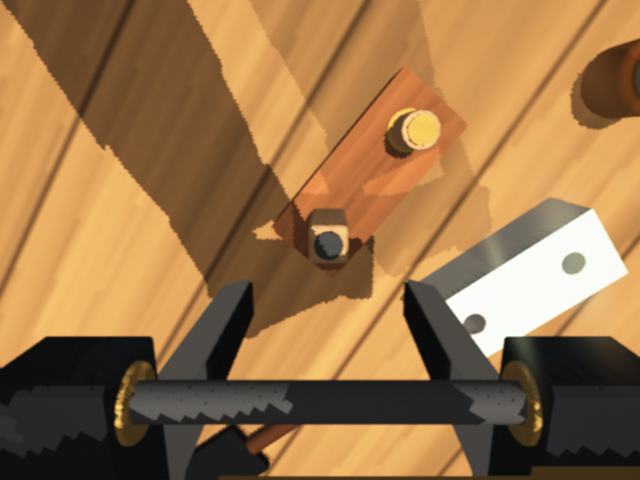

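View pics/s13.png

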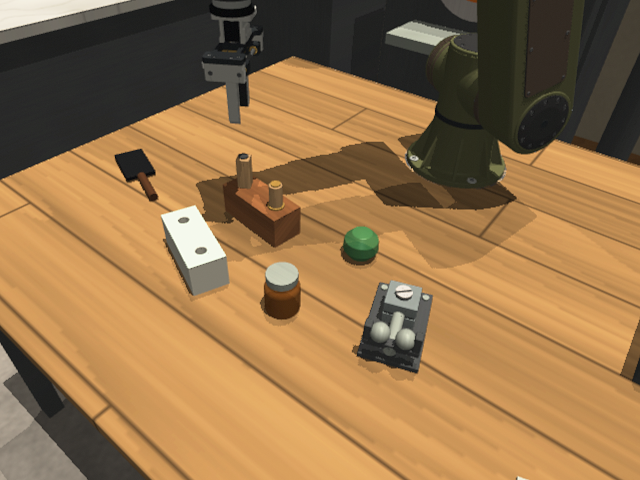

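```bash
python3 - <<'E'
from h import *
P=pose();c=optics.camera('wrist'); print(world(c,328,243,140,P).round(1), world(c,328,243,None,P).round(1))
s=cv2.imread('pics/s13.png').astype(int); s0=cv2.imread('pics/scene0.png').astype(int)
print('diff around pick/jar/pw',[abs(s[a:b,l:r]-s0[a:b,l:r]).mean().round(2) for a,b,l,r in [(178,212,262,290),(262,320,262,302),(225,265,342,380),(150,190,232,256)]])
print(manip.sign_off())
E
```

```text
[ 499.8 -262.1  140. ] [ 499.3 -261.3  143.6]
diff around pick/jar/pw [np.float64(22.1), np.float64(5.11), np.float64(5.2), np.float64(14.31)]
the job is handed in; nothing more can be done
None
```

I turned the clamp screw home with the screwdriver, put the driver back in its own hole, let go and handed the job in at about 28 s. No verdict was given.

- **Turning the screw:** The blade met the bottom of the slot at about 66.0 mm. I turned clockwise with roughly 5 to 9 N of down force, and the blade followed the screw down to about 64.06 mm. There the sinking stopped and the moment rose from a noisy 0.06 N m or so to about 0.12–0.13 N m over four readings, which I took as snug against the stop. That is at or slightly above the 0.12 N m called snug and below the 0.16 N m limit.
- **Disagreement on the turn:** The slot turned about 1.2 rad in the pictures, which means about 1.7 mm of sinking. The blade measured 1.9 mm. I put this down to arm compliance and measurement error and did not check it separately.
- **Putting the driver back:** The blade's end came down to 8.0 mm, its expected seated height, with about 7 N of contact. The last wrist picture shows the driver upright and free, its top within about 2 mm of the hole's axis.
- **Other things:** The pick, jar and paperweight look unmoved in the last pictures. A quick comparison with the first picture did show brightness differences around the pick (mean 22) and the driver (14). I put these down to the arm's changed shadow and did not measure the positions again.

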